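# Scan the pantry tins and sort them into bin and tray

### The job

Take the hand scanner and scan every tin on the counter, from the longest to the shortest: point the scanner's window at the middle of the label on the lid from about 10 cm away and keep it still there for three seconds. Scan a tin where it stands, before putting it away. Then lay the scanner back in its cradle as it lay, and put the tins with a round label in the tilt-out bin and those with a strip label in the wooden tray, each flat on the floor with its lid up, leaving the bowl, the measuring cup, the glass stopper and the rice paddle where they are.

Things in the scene. Friction and masses are not known exactly. Their poses are not given: they have to be found in the camera images.
- tin_a: closed steel tin with a dark flat lid, 140 mm long (its x axis), 52 mm wide (its y), 50 mm high; on the middle of the lid a round pale paper label, 38 mm across. May be absent. Origin: centre of its underside, z up
- tin_b: closed steel tin with a dark flat lid, 118 mm long (its x axis), 52 mm wide (its y), 50 mm high; on the middle of the lid a narrow pale paper strip label, 62 x 14 mm, along its x axis. May be absent. Origin: centre of its underside, z up
- tin_c: closed steel tin with a dark flat lid, 96 mm long (its x axis), 52 mm wide (its y), 50 mm high; on the middle of the lid a round pale paper label, 38 mm across. May be absent. Origin: centre of its underside, z up
- tin_d: closed steel tin with a dark flat lid, 74 mm long (its x axis), 52 mm wide (its y), 50 mm high; on the middle of the lid a narrow pale paper strip label, 62 x 14 mm, along its x axis. May be absent. Origin: centre of its underside, z up
- scanner: black hand scanner, a straight bar with a head at its +x end. Bar 34 mm wide (y), 36 mm high (z), from x = -75 to +50 mm; the head is canted 30 degrees and reaches x = 87 mm, 42 mm up and 2 mm below the bar's underside. Origin: on the bar's underside at its grip point, near the balance point, z up; 0.2 kg
- window: the scanner's small glass window, on the face of its head that looks forward and down, fixed to the scanner at x = 72, y = 0, z = 6 mm of the scanner's frame (+z of the window's own frame is the viewing axis: it looks forward, along the scanner's +x, and 60 degrees below level when the scanner is level)
- cradle: grey fixed cradle: a pillar 86 mm long (x), 32 mm wide, its top the seat, 45 mm above the counter; at x = -35 and +35 mm a pair of side lips (16 mm long) rises 14 mm above the seat, 46 mm apart inside; the middle 50 mm is free for fingers. Origin: centre of its underside. The scanner lies with its +x along the cradle's +x
- cradle_seat (a point): middle of the cradle's seat, 45 mm above the counter; the origin of the seated scanner lies here
- bin_pocket: fixed pocket of the aluminium tilt-out bin hanging open under a small shelf. Inside 202 (x) by 260 mm (y), walls 60 mm above its floor. Origin: centre of its inner floor, 34 mm above the counter; z is normal to the floor and leans 0.2 rad toward the robot (the floor rises along +x). The shelf (underside 196 mm high, pots on it to 250 mm) covers x = 170 to 300 and y = -105 to 105 mm from the origin
- tray: fixed shallow wooden tray, inside 200 mm (x) by 260 mm (y), walls 5 mm thick and 40 mm above its floor. Origin: centre of its inner floor, 5 mm above the counter, z up
- pinch_bowl: white ceramic pinch bowl, 72 mm across, 32 mm high; bystander. Origin: centre of its underside
- measuring_cup: stainless measuring cup, 66 mm across, 50 mm high, flat handle to +y reaching 101 mm from its axis; bystander. Origin: centre of its underside
- stopper: glass cruet stopper, 44 mm across, 45 mm high; bystander. Origin: centre of its underside
- rice_paddle: wooden rice paddle lying flat, 215 mm long (x), 62 mm wide, 9 mm thick; bystander. Origin: on its underside, near the middle
- tin_a_label (a point): middle of the label on that tin's lid, 50 mm above the tin's origin
- tin_b_label (a point): middle of the label on that tin's lid, 50 mm above the tin's origin
- tin_c_label (a point): middle of the label on that tin's lid, 50 mm above the tin's origin
- tin_d_label (a point): middle of the label on that tin's lid, 50 mm above the tin's origin
There are look-alikes about, which are no part of the job. What is shaped like the tin_c but turquoise is not meant.

How it is judged:
By the outcome, as a careful person would: the job done as asked, in the order asked, and still so for the second after the job is handed in, with the robot touching nothing.
Of tin_a, tin_b, tin_c, tin_d only 3 to 4 are there at a start; the rules pass over those that are not, and their reading is None.
At some moment in a run one of tin_a, tin_b, tin_c, tin_d may be knocked a few centimetres aside while the robot is not near it.
It also fails if it takes over 210 s, if anything falls off the work surface, if the arm or the gripper's body presses on something with over 40 N, if the wrist force passes 120 N, or if a joint passes its speed limit or range.

### The arm

A 6-joint arm with a two-finger parallel gripper is mounted at the origin on the work surface. World frame = base frame: x ahead of the robot, y to its left, z up, the work surface at z = 0. Lengths are in m, angles in rad, forces in N, time in s.
With the tool pointing down it reaches from about 0.275 to 0.725 m from the base axis. Payload 15.9 kg.
Tool frame: the origin (TCP) lies on the centre line of the jaws, within the pads' length; the fingertips stand 14 mm ahead of it and the grasp point (between the pads) lies 5 mm behind it (bot.tcp_to_tips is the distance from the TCP to the fingertips, in m); z points along the fingers, y is the line along which they close (so a half turn about z gives the same grasp; the last joint's range is limited). The gripper opens to 85 mm and grips with 20 to 120 N. Pads are 22 mm wide; open, the fingers measure 114 mm over their backs; the gripper's body (76 mm by 85 mm) begins 54 mm behind the grasp point. The pads swing forward as they close: fully open they stand 13 mm farther back than shut.
Start: joints at [1.179, 0.213, -0.034, 1.323, 0, 1.571], TCP at [0.191, 0.462, 0.245] pointing down, gripper open.
Joint ranges: [-2.98, 2.98], [-0.74, 1.72], [-1.14, 1.35], [-2.1, 2.04], [-1.57, 1.44], [-3.14, 3.14]. Speed limits (rad/s): [1.89, 1.89, 2.39, 2.57, 3.14, 3.14].

### API

Orientations are given as a unit quaternion [w, x, y, z].
In Python, from rig import bot gives the robot as it stands.
- The arm moves only by the tool arm_command, never from a script. Its argument "steps" is a list of rows, each a list of 5 numbers: the opening, from 0 (shut) to 1 (fully open), then the shift along the tool's x, y, z in mm, then the turn about the tool's z in rad. A call has 1 to 12 rows; each row shifts and turns the commanded pose from where the row before left it, along the tool's axes as they then stand; what a row does not reach is not made up. A row lasts 1/12 s, in which the tool goes at most 41.7 mm and 7.16 degrees, less where a joint would pass 70% of its speed; a pose out of reach is approached as far as the arm can. A call with a gripper value outside its range is refused whole. The fingers move at their own pace and stop on an object; the grip force is fixed at half the most. Time passes only in rows, so rows that do not move let the fingers close. It gives the time, the measured TCP pose, the force, the opening and the grip force at its end, in the units of the state.
- bot.get_obs(): the state, without advancing time (a new reading comes with each control period).
- bot.grab_frame(name): name is "scene" or "top" or "wrist"; returns the picture (400x640x3 uint8, blue, green, red); there is no depth.
- bot.camera_params(name): a dict with "fx", "fy", "cx", "cy" (pixels), "R" (3x3) and "t" (3): a world point X has camera coordinates R X + t; the wrist camera has in their place "mount" (4x4, takes a point from camera to tool coordinates, whose origin is the TCP and whose axes are the flange's). Camera axes: x right, y down, z forward; pixel columns grow to the right and rows downward; lengths in m; the calibration is good to about 2 mm. A picture is of the moment at which its call begins: read the wrist's pose just before it. camera_params takes no time and is no camera call.
- bot.hand_in(): hands the job in; it is judged then, once.
The state is a dict: "time_s": time; "q": joint angles; "dq": joint speeds; "effort": joint torques, N m; "tool_pos": TCP position; "orientation": TCP orientation; "wrist_force": force on the tool from outside, world axes, zero at the start; "ft_torque": the same for the moment, N m; "width": opening from 0.0 (shut) to 1.0 (fully open); "finger_force": force on a finger pad.
Only numpy, scipy, OpenCV 4.12 (cv2) and the standard library are available. Lean on these libraries where they do the work, as an engineer would, in place of code of your own. Each camera call takes 0.05 s, during which the arm holds its last target. There are 200 camera calls.

## Working session

There is one attempt and no reset: what is moved stays moved. The work goes in short steps, Python scripts to look and compute and a tool call to move; the robot and the scene stay as the last step left them, time stands still between calls to the robot, and variables do not carry over. Pictures are saved under pics/ and viewed, at most 14 in all, crops included, and the job is handed in when it is done.

Besides the shell and the picture viewer there is one more tool, called after "Emit:" as name(argument=value, ...) on one line, values as JSON. arm_command: Moves the arm, as the interface text tells. Its arguments: {"type":"object","properties":{"steps":{"type":"array"}},"required":["steps"]}

```bash
ls; mkdir -p pics; python3 - <<'E'
from rig import bot
import cv2,numpy as np
o=bot.get_obs();print({k:np.round(v,3).tolist() for k,v in o.items()})
for n in("scene","top","wrist"):
    p=bot.camera_params(n);print(n,{k:np.round(v,4).tolist() for k,v in p.items()})
    cv2.imwrite(f"pics/{n}0.png",bot.grab_frame(n))
E
```

```text
pics
{'time_s': 0.0, 'q': [1.179, 0.213, -0.035, 1.323, 0.0, 1.571], 'dq': [0.001, 0.0, -0.0, -0.0, -0.002, -0.001], 'effort': [0.002, -68.616, 48.712, 0.018, 0.0, -0.0], 'tool_pos': [0.191, 0.462, 0.245], 'orientation': [-0.0, 0.195, 0.981, -0.001], 'wrist_force': [0.07, -0.48, -0.377], 'ft_torque': [-0.009, 0.005, 0.003], 'finger_force': 0.0, 'width': 0.997}
scene {'fx': 396.7291, 'fy': 396.7291, 'cx': 320.9368, 'cy': 196.4022, 'R': [[0.0167, 0.9999, 0.003], [0.794, -0.0114, -0.6078], [-0.6077, 0.0125, -0.7941]], 't': [-0.1058, -0.3841, 1.5654]}
top {'fx': 443.4734, 'fy': 443.4734, 'cx': 312.0243, 'cy': 199.8686, 'R': [[-0.0276, -0.9996, -0.0022], [-0.9958, 0.0277, -0.0874], [0.0874, -0.0002, -0.9962]], 't': [0.0921, 0.5324, 1.5268]}
wrist {'fx': 286.4651, 'fy': 286.4651, 'cx': 321.1942, 'cy': 198.2374, 'mount': [[-0.0004, -0.9578, -0.2873, 0.0737], [1.0, -0.0005, 0.0003, 0.0005], [-0.0004, -0.2873, 0.9578, -0.1274], [0.0, 0.0, 0.0, 1.0]]}
```

View pics/top0.png

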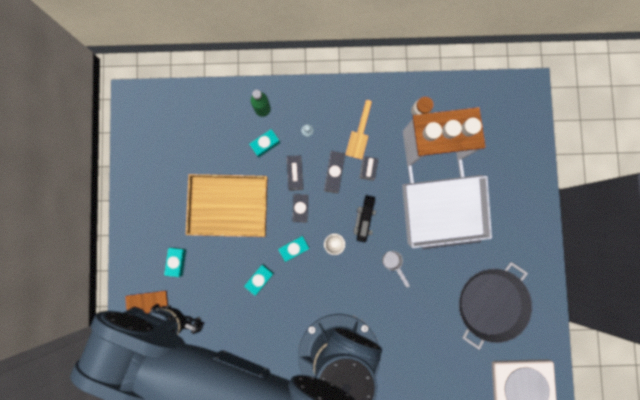

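View pics/scene0.png

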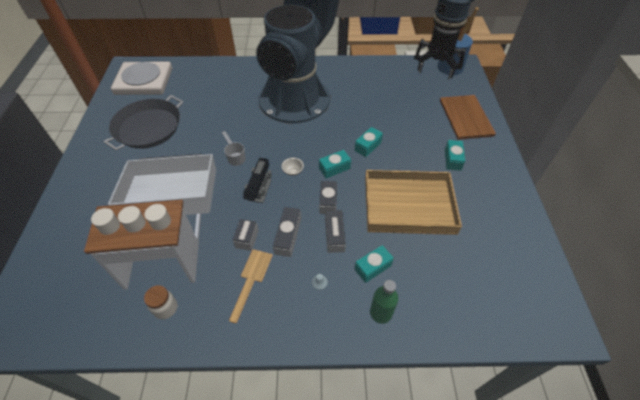

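Top view: tin_a is the round label at (335,171), tin_b the strip at (295,172), tin_c the small round at (301,207), and tin_d the short strip at (370,167). The scanner is at (366,218) and there are turquoise decoys at (264,142), (294,249), (259,280) and (174,262). The bin is at (447,210) and the tray at (227,205). All four tins are present.

```bash
cat > h.py <<'E'
import numpy as np,cv2
from scipy.spatial.transform import Rotation as Ro
from rig import bot
def quat(o): q=o["orientation"]; return Ro.from_quat([q[1],q[2],q[3],q[0]])
def cam(n,o=None):
    """K, camera-to-world rotation, centre"""
    p=bot.camera_params(n);K=np.array([[p["fx"],0,p["cx"]],[0,p["fy"],p["cy"]],[0,0,1]])
    if n=="wrist":
        M=np.array(p["mount"]);T=quat(o).as_matrix()
        return K,T@M[:3,:3],T@M[:3,3]+np.array(o["tool_pos"])
    R=np.array(p["R"]);return K,R.T,-R.T@np.array(p["t"])
def ray(c,uv): 
    d=c[1]@np.linalg.inv(c[0])@np.array([uv[0],uv[1],1.]);return c[2],d/np.linalg.norm(d)
def plane(c,uv,z):
    C,d=ray(c,uv);return C+d*(z-C[2])/d[2]
def tri(*cu):
    A=np.zeros((3,3));b=np.zeros(3);L=[ray(c,u) for c,u in cu]
    for C,d in L: P=np.eye(3)-np.outer(d,d);A+=P;b+=P@C
    X=np.linalg.solve(A,b);return X,max(np.linalg.norm((np.eye(3)-np.outer(d,d))@(X-C)) for C,d in L)
def proj(c,X):
    p=c[0]@(c[1].T@(np.asarray(X)-c[2]));return p[:2]/p[2]
def shot(n):
    o=bot.get_obs();im=bot.grab_frame(n);return im,cam(n,o),o
def yaw(o): x=quat(o).as_matrix()[:,0];return np.arctan2(x[1],x[0])
def label(im,uv,r=14):
    """centroid, rect of the pale blob nearest uv"""
    x,y=np.round(uv).astype(int);x0,y0=max(x-r,0),max(y-r,0)
    g=im[y0:y+r,x0:x+r].min(2).astype(np.uint8);t=cv2.threshold(g,0,255,cv2.THRESH_OTSU)[1]
    cs=cv2.findContours(t,0,1)[0];cs=[c for c in cs if cv2.contourArea(c)>4]
    c=min(cs,key=lambda c:np.hypot(*(np.array(cv2.minAreaRect(c)[0])-[x-x0,y-y0])))
    m=np.zeros_like(t);cv2.drawContours(m,[c],-1,1,-1)
    w=m*(g.astype(float)-g.min());Y,X=np.mgrid[:g.shape[0],:g.shape[1]]
    return np.array([(w*X).sum(),(w*Y).sum()])/w.sum()+[x0,y0]
E
python3 - <<'E'
from h import *
t=cv2.imread("pics/top0.png");s=cv2.imread("pics/scene0.png");ct,cs=cam("top"),cam("scene")
for n,a,b in[("a",(335,171),(287,228)),("b",(295,172),(335,226)),("c",(301,207),(328,193)),("d",(370,167),(244,232))]:
    u,v=label(t,a),label(s,b);X,e=tri((ct,u),(cs,v));print(n,u.round(1),v.round(1),X.round(4),round(e,4))
for n,a in[("scanner",(366,218)),("tray",(227,205)),("bin",(447,210))]:print(n,plane(ct,a,.06 if n=="scanner" else .03).round(3))
c=cv2.resize(t[130:260,180:500],None,fx=2.5,fy=2.5,interpolation=3);cv2.imwrite("pics/crop1.png",c)
E
```

```text
a [334.4 170.8] [286.5 226.2] [ 0.6308 -0.0033  0.0512] 0.0005
b [294.2 171.5] [334.9 226.1] [0.6323 0.1358 0.0509] 0.0004
c [299.7 207.3] [328.1 191.9] [0.508  0.1196 0.0519] 0.0005
d [369.4 166.9] [244.  229.9] [ 0.6413 -0.1244  0.0507] 0.0004
scanner [ 0.465 -0.104  0.06 ]
tray [0.525 0.373 0.03 ]
bin [ 0.486 -0.39   0.03 ]
```

View pics/crop1.png

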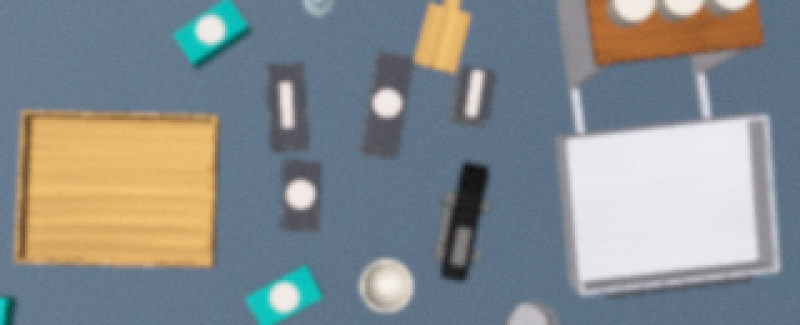

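All four label heights come out at 0.051 m, as expected, and the near/far end of the scanner has to be checked close up. I'll move above it.

```bash
cat >> h.py <<'E'
def go(target,yw=None,per=30):
    """print the shift in tool axes [mm] and turn [rad] to a TCP target, from the present pose"""
    o=bot.get_obs();Rm=quat(o).as_matrix();d=Rm.T@(np.array(target)-o["tool_pos"])*1e3
    t=0 if yw is None else -((yw-yaw(o)+np.pi)%(2*np.pi)-np.pi)
    n=max(1,int(np.ceil(np.linalg.norm(d)/per)))
    # if turned first, shift in the turned axes
    d2=Ro.from_rotvec([0,0,-t]).apply(d)
    print("t",round(o["time_s"],2),"pos",np.round(o["tool_pos"],4),"yaw",round(yaw(o),3),"q6",round(o["q"][5],2),"| shift",d.round(1),"rows",n,"per row",(d/n).round(1),"| turn",round(t,3),"| shift after turn",d2.round(1))
E
python3 - <<'E'
from h import *
go([.45,-.10,.245],np.pi-.174)
E
```

```text
t 0.15 pos [0.1908 0.4619 0.2449] yaw 2.75 q6 1.57 | shift [-4.541e+02 -4.204e+02  3.000e-01] rows 21 per row [-21.6 -20.    0. ] | turn -0.218 | shift after turn [-3.525e+02 -5.085e+02  3.000e-01]
```

Emit:
arm_command(steps=[[1, -20.6, -19.1, 0, 0], [1, -20.6, -19.1, 0, 0], [1, -20.6, -19.1, 0, 0], [1, -20.6, -19.1, 0, 0], [1, -20.6, -19.1, 0, 0], [1, -20.6, -19.1, 0, 0], [1, -20.6, -19.1, 0, 0], [1, -20.6, -19.1, 0, 0], [1, -20.6, -19.1, 0, 0], [1, -20.6, -19.1, 0, 0], [1, -20.6, -19.1, 0, 0]])

```text
time_s: 1.07
tool_pos: [0.3203, 0.18, 0.2453]
orientation: [0.0, 0.195, 0.981, -0.0]
wrist_force: [-0.2, 1.1, 0.1]
width: 0.998
finger_force: 0.0
```

Emit:
arm_command(steps=[[1, -20.6, -19.1, 0, 0], [1, -20.6, -19.1, 0, 0], [1, -20.6, -19.1, 0, 0], [1, -20.6, -19.1, 0, 0], [1, -20.6, -19.1, 0, 0], [1, -20.6, -19.1, 0, 0], [1, -20.6, -19.1, 0, 0], [1, -20.6, -19.1, 0, 0], [1, -20.6, -19.1, 0, 0], [1, -20.6, -19.1, 0, 0], [1, -20.6, -19.1, 0, 0]])

```text
time_s: 1.98
tool_pos: [0.4495, -0.1008, 0.2451]
orientation: [-0.0, 0.195, 0.981, 0.0]
wrist_force: [0.2, 0.7, 0.3]
width: 1.0
finger_force: 0.0
```

Emit:
arm_command(steps=[[1, 0, 0, 0, -0.109], [1, 0, 0, 0, -0.109], [1, 0, 0, 0, 0], [1, 0, 0, 0, 0], [1, 0, 0, 0, 0]])

```text
time_s: 2.4
tool_pos: [0.4492, -0.0991, 0.2453]
orientation: [-0.0, 0.088, 0.996, 0.0]
wrist_force: [-0.2, -0.6, 0.3]
width: 0.998
finger_force: 0.0
```

```bash
python3 - <<'E'
from h import *
im,c,o=shot("wrist");cv2.imwrite("pics/w1.png",im);np.savez("w1.npz",c0=c[0],c1=c[1],c2=c[2])
go([.45,-.10,.245],np.pi-.174)
E
```

```text
t 2.45 pos [ 0.4492 -0.099   0.2453] yaw 2.965 q6 -0.04 | shift [-0.9 -0.8  0.3] rows 1 per row [-0.9 -0.8  0.3] | turn -0.002 | shift after turn [-0.9 -0.8  0.3]
```

View pics/w1.png

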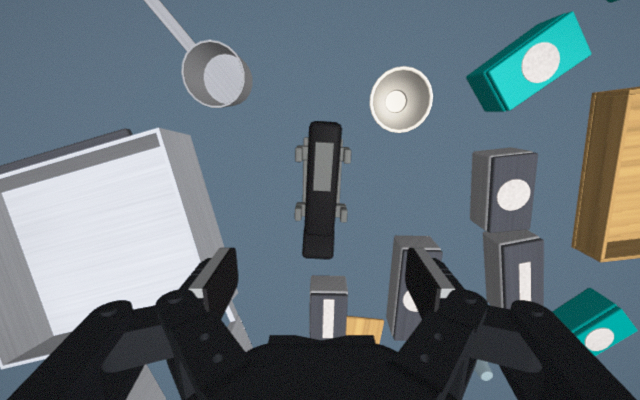

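Wrist view: the scanner runs from (325,122) near to (318,258) far. The lips at rows 155 and 213 give an origin at row ~184, and the far part is longer (74 vs 62 px) with a seam at 235, so the head is on the far side. Nothing else here is black. Next: a fit of the axis and lips, plus bin and tray corners.

```bash
cat >> h.py <<'E'
def scan_meas(im,c,roi):
    x0,y0,x1,y1=roi;s=im[y0:y1,x0:x1];hsv=cv2.cvtColor(s,cv2.COLOR_BGR2HSV)
    k=cv2.morphologyEx((hsv[...,2]<38).astype(np.uint8),cv2.MORPH_CLOSE,np.ones((15,15)))
    b=max(cv2.findContours(k,0,1)[0],key=cv2.contourArea);r=cv2.minAreaRect(b)
    g=((hsv[...,1]<45)&(hsv[...,2]>60)&(cv2.dilate(k,np.ones((3,3)))==0)).astype(np.uint8)
    n,l,st,ce=cv2.connectedComponentsWithStats(g)
    bl=[(st[i,4],(ce[i]+[x0,y0]).round(1)) for i in range(1,n) if st[i,4]>25]
    return (np.array(r[0])+[x0,y0],r[1],r[2]),cv2.boxPoints(r)+[x0,y0],bl
E
python3 - <<'E'
from h import *
im=cv2.imread("pics/w1.png");z=np.load("w1.npz");c=(z["c0"],z["c1"],z["c2"])
r,box,bl=scan_meas(im,c,(275,105,370,270));print(r)
for z in(.081,):
    for p in box: print(p.round(1),plane(c,p,z).round(4))
for a,p in bl:print(a,p,plane(c,p,.059).round(4))
E
```

```text
(array([321.49447632, 189.60497284]), (31.325069427490234, 136.0222625732422), 3.012787342071533)
[302.3 256.7] [ 0.5272 -0.1342  0.081 ]
[309.4 120.9] [ 0.3828 -0.0983  0.081 ]
[340.7 122.5] [ 0.3898 -0.0682  0.081 ]
[333.6 258.3] [ 0.5356 -0.0997  0.081 ]
525 [301.4 177.1] [ 0.4413 -0.1195  0.059 ]
487 [342.  183.1] [ 0.4561 -0.0759  0.059 ]
910 [323.1 165.8] [ 0.433  -0.0934  0.059 ]
```

```bash
python3 - <<'E'
from h import *
go([.44,-.097,.19],np.pi-.228)
E
```

```text
t 2.45 pos [ 0.4492 -0.099   0.2453] yaw 2.965 q6 -0.04 | shift [ 9.4  0.4 55.3] rows 2 per row [ 4.7  0.2 27.7] | turn 0.052 | shift after turn [ 9.4 -0.1 55.3]
```

Emit:
arm_command(steps=[[1, 4, -1, 27, 0.055], [1, 4, -1, 27, 0], [1, 0, 0, 0, 0], [1, 0, 0, 0, 0]])

```text
time_s: 2.78
tool_pos: [0.4403, -0.0993, 0.1912]
orientation: [-0.001, 0.114, 0.993, 0.0]
wrist_force: [0.4, -0.0, 1.4]
width: 1.003
finger_force: 0.0
```

```bash
python3 - <<'E'
from h import *
im,c,o=shot("wrist");cv2.imwrite("pics/w2.png",im);np.savez("w2.npz",c0=c[0],c1=c[1],c2=c[2])
go([.45,-.10,.19],np.pi-.228)
cv2.imwrite("pics/w2c.png",cv2.resize(im[60:310,180:460],None,fx=2,fy=2))
r,box,bl=scan_meas(im,c,(275,70,370,290));print(r)
for p in box: print(p.round(1),plane(c,p,.081).round(4))
E
```

```text
t 2.83 pos [ 0.4413 -0.0995  0.1923] yaw 2.912 q6 0.01 | shift [-8.6  1.5  2.3] rows 1 per row [-8.6  1.5  2.3] | turn -0.001 | shift after turn [-8.6  1.5  2.3]
(array([324.5, 211.5]), (155.0, 37.0), 90.0)
[306. 134.] [ 0.3822 -0.0977  0.081 ]
[343. 134.] [ 0.389  -0.0685  0.081 ]
[343. 289.] [ 0.5309 -0.0984  0.081 ]
[306. 289.] [ 0.5228 -0.1329  0.081 ]
```

View pics/w2c.png

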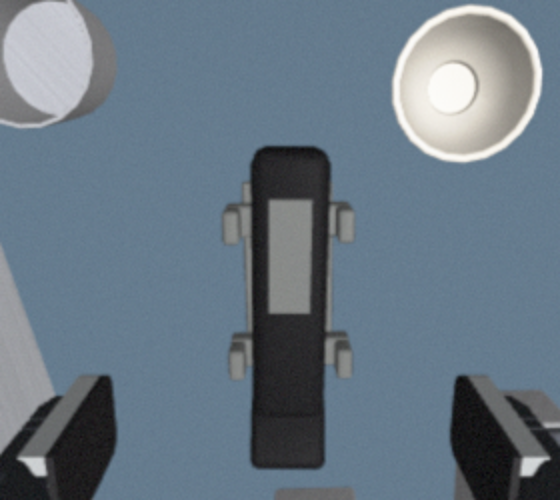

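Close crop: only one black bar, with the gray panel on the near part and the head seam at crop row 415 (far). Lip tops are near (231,226),(346,224) and far (238,362),(344,361).

```bash
python3 - <<'E'
from h import *
L=lambda f:(lambda z:(z["c0"],z["c1"],z["c2"]))(np.load(f))
c1,c2=L("w1.npz"),L("w2.npz")
P=[plane(c2,np.array(p)/2+[180,60],.059) for p in[(231,226),(346,224),(238,362),(344,361)]]
n,f=(P[0]+P[1])/2,(P[2]+P[3])/2;d=f-n
print("lip mid",((n+f)/2).round(4),"sep",np.linalg.norm(d).round(4),"widths",np.linalg.norm(P[0]-P[1]).round(4),np.linalg.norm(P[2]-P[3]).round(4),"yaw",np.arctan2(d[1],d[0]).round(3))
print("near end tri",tri((c1,(325.2,121.8)),(c2,(325.3,134))))
for a,b in[((252,325),(252,325))]:pass
A=plane(c2,np.array([291,160])/2+[180,60],.081);B=plane(c2,np.array([288.7,400])/2+[180,60],.081);d=B-A;print("bar axis",A.round(4),B.round(4),np.arctan2(d[1],d[0]).round(3))
print("panel/near end",plane(c2,(325.3,134),.081).round(4),"seam",plane(c2,np.array([289,415])/2+[180,60],.081).round(4),"tip",plane(c2,np.array([289,467])/2+[180,60],.084).round(4))
E
```

```text
lip mid [ 0.4545 -0.0983  0.059 ] sep 0.0687 widths 0.053 0.0525 yaw -0.209
near end tri (array([ 0.38714634, -0.08273836,  0.06010558]), np.float64(0.00024702623829510133))
bar axis [ 0.3904 -0.0834  0.081 ] [ 0.4967 -0.1089  0.081 ] -0.235
panel/near end [ 0.3857 -0.0825  0.081 ] seam [ 0.5043 -0.1105  0.081 ] tip [ 0.5297 -0.1164  0.084 ]
```

```bash
python3 - <<'E'
from h import *
go([.4555,-.0988,.055],np.pi-.228)
E
```

```text
t 2.83 pos [ 0.4413 -0.0995  0.1923] yaw 2.912 q6 0.01 | shift [-13.6   3.9 137.3] rows 5 per row [-2.7  0.8 27.5] | turn -0.001 | shift after turn [-13.6   3.9 137.3]
```

Emit:
arm_command(steps=[[1, -6.8, 2, 0, 0], [1, -6.8, 1.9, 15, 0], [1, 0, 0, 25, 0], [1, 0, 0, 25, 0], [1, 0, 0, 25, 0], [1, 0, 0, 25, 0], [1, 0, 0, 22, 0], [1, 0, 0, 0, 0], [1, 0, 0, 0, 0]])

```text
time_s: 3.58
tool_pos: [0.456, -0.099, 0.055]
orientation: [-0.0, 0.114, 0.993, 0.0]
wrist_force: [-0.2, -0.2, 0.8]
width: 1.001
finger_force: 0.0
```

```bash
python3 - <<'E'
from h import *
go([.4555,-.0988,.055],np.pi-.228)
E
```

```text
t 3.58 pos [ 0.456 -0.099  0.055] yaw 2.913 q6 0.02 | shift [ 0.5  0.  -0. ] rows 1 per row [ 0.5  0.  -0. ] | turn -0.001 | shift after turn [ 0.5  0.  -0. ]
```

Emit:
arm_command(steps=[[0.3, 0, 0, 0, 0], [0.3, 0, 0, 0, 0], [0.3, 0, 0, 0, 0], [0.3, 0, 0, 0, 0], [0.3, 0, 0, 0, 0], [0.3, 0, 0, 0, 0], [0.3, 0, 0, 0, 0], [0.3, 0, 0, 0, 0], [0.3, 0, 0, 0, 0], [0.3, 0, 0, 0, 0]])

```text
time_s: 4.42
tool_pos: [0.4559, -0.0991, 0.0553]
orientation: [0.001, 0.114, 0.993, -0.0]
wrist_force: [-1.8, 0.8, 11.1]
width: 0.393
finger_force: 59.8
```

Emit:
arm_command(steps=[[0.3, 0, 0, -8, 0], [0.3, 0, 0, -12, 0], [0.3, 0, 0, -20, 0], [0.3, 0, 0, -25, 0], [0.3, 0, 0, -20.6, 0], [0.3, 0, 0, 0, 0], [0.3, 0, 0, 0, 0]])

```text
time_s: 5.0
tool_pos: [0.4559, -0.0991, 0.1411]
orientation: [0.001, 0.114, 0.993, -0.0]
wrist_force: [0.4, -0.5, -3.5]
width: 0.391
finger_force: 59.9
```

```bash
cat >> h.py <<'E'
TOPUV=dict(a=(334.4,170.8),b=(294.2,171.5),c=(299.7,207.3),d=(369.4,166.9))
def scanpose(lab,yw=None,dz=.0):
    """TCP target to scan a label, scanner yaw outward; grip offset: TCP at scanner origin +10 mm"""
    s=np.arctan2(lab[1],lab[0]) if yw is None else yw
    u=np.array([np.cos(s),np.sin(s),0]);p=np.array(lab)-u*.122;p[2]=.1406;return p,s+np.pi
E
python3 - <<'E'
from h import *
im,c,o=shot("wrist");cv2.imwrite("pics/w3.png",im[60:,160:480])
t,ct,_=shot("top");s,cs,_=shot("scene")
for k,X in dict(a=[.6308,-.0033,.0505],b=[.6323,.1358,.0505],c=[.508,.1196,.0505],d=[.6413,-.1244,.0505]).items():
    u,v=label(t,proj(ct,X)),label(s,proj(cs,X));print(k,tri((ct,u),(cs,v))[0].round(4));
p,y=scanpose([.6308,-.0033,.05]);print(p,y);go(p,y)
E
```

```text
a [ 0.6309 -0.0032  0.0514]
b [0.6324 0.1358 0.0509]
c [0.508  0.1196 0.0515]
d [ 0.6414 -0.1243  0.0507]
[ 0.50880167 -0.00266177  0.1406    ] 3.136361249189676
t 5.15 pos [ 0.4546 -0.0988  0.1391] yaw 2.913 q6 0.01 | shift [-31.  105.9  -1.5] rows 4 per row [-7.7 26.5 -0.4] | turn -0.224 | shift after turn [-53.7  96.4  -1.5]
```

View pics/w3.png

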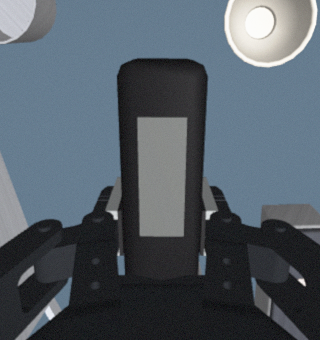

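The scanner is held straight: near end at crop (163,60), in line with the tool. Moving to scan tin_a.

Emit:
arm_command(steps=[[0.3, 0, 0, 0, -0.112], [0.3, 0, 0, 0, -0.112], [0.3, -13.4, 24, 0, 0], [0.3, -13.4, 24, 0, 0], [0.3, -13.4, 24, 0, 0], [0.3, -13.4, 24, 0, 0], [0.3, 0, 0, 0, 0], [0.3, 0, 0, 0, 0], [0.3, 0, 0, 0, 0]])

```text
time_s: 5.9
tool_pos: [0.5085, -0.0034, 0.1391]
orientation: [-0.001, 0.002, 1.0, -0.0]
wrist_force: [0.3, -0.9, -2.2]
width: 0.394
finger_force: 60.3
```

```bash
cat >> h.py <<'E'
def labs(G):
    t,ct,_=shot("top");s,cs,_=shot("scene");out={}
    for k,X in G.items():
        try:
            u,v=label(t,proj(ct,X)),label(s,proj(cs,X));P,e=tri((ct,u),(cs,v));out[k]=P;print(k,P.round(4),round(e,4))
        except Exception as ex:print(k,"not seen",ex)
    return out
G0=dict(a=[.6308,-.0033,.0505],b=[.6323,.1358,.0505],c=[.508,.1196,.0505],d=[.6413,-.1244,.0505])
E
python3 - <<'E'
from h import *
go([.5088,-.0027,.1406],3.136);labs(G0)
im,c,o=shot("wrist");cv2.imwrite("pics/w4.png",im)
E
```

```text
t 5.9 pos [ 0.5085 -0.0034  0.1391] yaw 3.137 q6 -0.0 | shift [-0.2  0.7 -1.5] rows 1 per row [-0.2  0.7 -1.5] | turn 0.001 | shift after turn [-0.2  0.7 -1.5]
a [ 0.6072 -0.0067  0.0152] 0.0002
b [0.6321 0.1358 0.0506] 0.0004
c [0.508  0.1196 0.0517] 0.0005
d [ 0.6588 -0.1243  0.0778] 0.0053
```

Emit:
arm_command(steps=[[0.3, 0, 0.6, -1, 0], [0.3, 0, 0, 0, 0], [0.3, 0, 0, 0, 0], [0.3, 0, 0, 0, 0], [0.3, 0, 0, 0, 0], [0.3, 0, 0, 0, 0], [0.3, 0, 0, 0, 0], [0.3, 0, 0, 0, 0], [0.3, 0, 0, 0, 0], [0.3, 0, 0, 0, 0], [0.3, 0, 0, 0, 0], [0.3, 0, 0, 0, 0]])

```text
time_s: 7.05
tool_pos: [0.5093, -0.0026, 0.1409]
orientation: [-0.0, 0.002, 1.0, -0.0]
wrist_force: [-0.3, 0.1, -1.7]
width: 0.389
finger_force: 60.3
```

```bash
python3 - <<'E'
from h import *
s,cs,_=shot("scene");t,ct,_=shot("top")
a=cv2.resize(s[130:260,200:380],None,fx=3,fy=3,interpolation=3);b=cv2.resize(t[130:260,250:430],None,fx=1.4,fy=1.4);
cv2.imwrite("pics/s4.png",a);go([.5088,-.0027,.1406],3.136)
u=label(s,proj(cs,G0["a"]),10);print(u,proj(cs,G0["a"]))
E
```

```text
t 7.15 pos [ 0.5093 -0.0026  0.1409] yaw 3.137 q6 -0.0 | shift [ 0.5 -0.1  0.3] rows 1 per row [ 0.5 -0.1  0.3] | turn 0.001 | shift after turn [ 0.5 -0.1  0.3]
[286.62104788 226.14167419] [286.73505106 226.30938021]
```

View pics/s4.png

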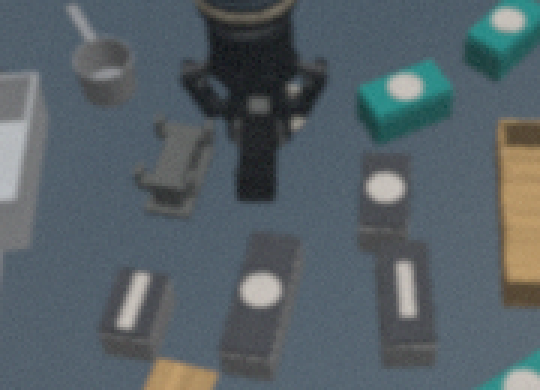

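The scanner points straight at tin_a's label (crop (260,290)), and the label hasn't moved. Holding.

Emit:
arm_command(steps=[[0.3, 0, 0, 0, 0], [0.3, 0, 0, 0, 0], [0.3, 0, 0, 0, 0], [0.3, 0, 0, 0, 0], [0.3, 0, 0, 0, 0], [0.3, 0, 0, 0, 0], [0.3, 0, 0, 0, 0], [0.3, 0, 0, 0, 0], [0.3, 0, 0, 0, 0], [0.3, 0, 0, 0, 0], [0.3, 0, 0, 0, 0], [0.3, 0, 0, 0, 0]])

```text
time_s: 8.15
tool_pos: [0.5093, -0.0026, 0.1409]
orientation: [-0.0, 0.002, 1.0, -0.0]
wrist_force: [0.3, 0.2, -1.3]
width: 0.394
finger_force: 60.3
```

Emit:
arm_command(steps=[[0.3, 0, 0, 0, 0], [0.3, 0, 0, 0, 0], [0.3, 0, 0, 0, 0], [0.3, 0, 0, 0, 0], [0.3, 0, 0, 0, 0], [0.3, 0, 0, 0, 0], [0.3, 0, 0, 0, 0], [0.3, 0, 0, 0, 0], [0.3, 0, 0, 0, 0], [0.3, 0, 0, 0, 0], [0.3, 0, 0, 0, 0], [0.3, 0, 0, 0, 0]])

```text
time_s: 9.15
tool_pos: [0.5093, -0.0026, 0.1409]
orientation: [0.0, 0.002, 1.0, -0.0]
wrist_force: [0.3, -0.1, -2.5]
width: 0.392
finger_force: 60.3
```

Emit:
arm_command(steps=[[0.3, 0, 0, 0, 0], [0.3, 0, 0, 0, 0], [0.3, 0, 0, 0, 0], [0.3, 0, 0, 0, 0], [0.3, 0, 0, 0, 0], [0.3, 0, 0, 0, 0], [0.3, 0, 0, 0, 0], [0.3, 0, 0, 0, 0], [0.3, 0, 0, 0, 0], [0.3, 0, 0, 0, 0], [0.3, 0, 0, 0, 0], [0.3, 0, 0, 0, 0]])

```text
time_s: 10.15
tool_pos: [0.5093, -0.0026, 0.1409]
orientation: [-0.0, 0.002, 1.0, 0.0]
wrist_force: [0.3, 0.4, -3.0]
width: 0.396
finger_force: 60.3
```

```bash
python3 - <<'E'
from h import *
L=labs(G0);p,y=scanpose(L["b"]);print(p,y);go(p,y)
E
```

```text
a [ 0.6068 -0.0059  0.0144] 0.0011
b [0.6323 0.1358 0.051 ] 0.0004
c [0.508  0.1197 0.0518] 0.0005
d [ 0.6588 -0.1245  0.078 ] 0.0054
[0.5129845  0.11017631 0.1406    ] 3.353153868989536
t 10.25 pos [ 0.5093 -0.0027  0.1409] yaw 3.137 q6 -0.0 | shift [ -3.2 112.8   0.3] rows 4 per row [-0.8 28.2  0.1] | turn -0.216 | shift after turn [-27.3 109.5   0.3]
```

Emit:
arm_command(steps=[[0.3, 0, 0, 0, -0.108], [0.3, 0, 0, 0, -0.108], [0.3, -6.8, 27.4, 0, 0], [0.3, -6.8, 27.4, 0, 0], [0.3, -6.8, 27.4, 0, 0], [0.3, -6.8, 27.4, 0, 0], [0.3, 0, 0, 0, 0], [0.3, 0, 0, 0, 0], [0.3, 0, 0, 0, 0]])

```text
time_s: 11.0
tool_pos: [0.5128, 0.1101, 0.1408]
orientation: [-0.0, -0.106, 0.994, -0.0]
wrist_force: [0.4, 0.5, -2.3]
width: 0.388
finger_force: 60.7
```

```bash
python3 - <<'E'
from h import *
go([.513,.1102,.1406],3.353)
s,cs,_=shot("scene");u=label(s,proj(cs,G0["b"]),10);print(plane(cs,u,.0508))
E
```

```text
t 11.0 pos [0.5128 0.1101 0.1408] yaw -2.93 q6 -0.0 | shift [-0.2  0.1  0.2] rows 1 per row [-0.2  0.1  0.2] | turn 0.0 | shift after turn [-0.2  0.1  0.2]
[0.63218127 0.13536303 0.0508    ]
```

Emit:
arm_command(steps=[[0.3, 0, 0, 0, 0], [0.3, 0, 0, 0, 0], [0.3, 0, 0, 0, 0], [0.3, 0, 0, 0, 0], [0.3, 0, 0, 0, 0], [0.3, 0, 0, 0, 0], [0.3, 0, 0, 0, 0], [0.3, 0, 0, 0, 0], [0.3, 0, 0, 0, 0], [0.3, 0, 0, 0, 0], [0.3, 0, 0, 0, 0], [0.3, 0, 0, 0, 0]])

```text
time_s: 12.05
tool_pos: [0.5129, 0.1103, 0.1409]
orientation: [-0.0, -0.105, 0.994, -0.0]
wrist_force: [0.2, 0.7, -1.7]
width: 0.385
finger_force: 60.7
```

Emit:
arm_command(steps=[[0.3, 0, 0, 0, 0], [0.3, 0, 0, 0, 0], [0.3, 0, 0, 0, 0], [0.3, 0, 0, 0, 0], [0.3, 0, 0, 0, 0], [0.3, 0, 0, 0, 0], [0.3, 0, 0, 0, 0], [0.3, 0, 0, 0, 0], [0.3, 0, 0, 0, 0], [0.3, 0, 0, 0, 0], [0.3, 0, 0, 0, 0], [0.3, 0, 0, 0, 0]])

```text
time_s: 13.05
tool_pos: [0.5129, 0.1103, 0.1409]
orientation: [-0.0, -0.105, 0.994, -0.0]
wrist_force: [0.2, -0.2, -2.1]
width: 0.393
finger_force: 60.7
```

Emit:
arm_command(steps=[[0.3, 0, 0, 0, 0], [0.3, 0, 0, 0, 0], [0.3, 0, 0, 0, 0], [0.3, 0, 0, 0, 0], [0.3, 0, 0, 0, 0], [0.3, 0, 0, 0, 0], [0.3, 0, 0, 0, 0], [0.3, 0, 0, 0, 0], [0.3, 0, 0, 0, 0], [0.3, 0, 0, 0, 0], [0.3, 0, 0, 0, 0], [0.3, 0, 0, 0, 0]])

```text
time_s: 14.05
tool_pos: [0.5129, 0.1102, 0.1409]
orientation: [-0.0, -0.105, 0.994, 0.0]
wrist_force: [-0.3, -0.8, -2.1]
width: 0.393
finger_force: 60.7
```

Emit:
arm_command(steps=[[0.3, 0, 0, 0, 0], [0.3, 0, 0, 0, 0], [0.3, 0, 0, 0, 0], [0.3, 0, 0, 0, 0], [0.3, 0, 0, 0, 0], [0.3, 0, 0, 0, 0]])

```text
time_s: 14.55
tool_pos: [0.5129, 0.1103, 0.1409]
orientation: [-0.0, -0.105, 0.994, -0.0]
wrist_force: [0.3, 1.1, -1.6]
width: 0.387
finger_force: 60.7
```

```bash
python3 - <<'E'
from h import *
s,cs,_=shot("scene")
for k in "abcd":u=label(s,proj(cs,G0[k]),10);print(k,plane(cs,u,.0508),u)
p,y=scanpose(G0["c"]);print(p,y);go(p,y)
E
```

```text
a [ 0.63067229 -0.00376583  0.0508    ] [286.56779852 226.21700022]
b [0.6321925  0.13536118 0.0508    ] [334.90218104 226.06281007]
c [0.51624866 0.10636292 0.0508    ] [323.97633615 194.33858197]
d [ 0.64122995 -0.12470476  0.0508    ] [244.07840951 229.84225195]
[0.38924679 0.09164157 0.1406    ] 3.3728149805760292
t 14.6 pos [0.5129 0.1102 0.1409] yaw -2.93 q6 0.0 | shift [124.8   7.7   0.3] rows 5 per row [25.   1.5  0.1] | turn -0.02 | shift after turn [124.6  10.2   0.3]
```

Emit:
arm_command(steps=[[0.3, 0, 0, 0, -0.02], [0.3, 25, 2, 0, 0], [0.3, 25, 2, 0, 0], [0.3, 25, 2, 0, 0], [0.3, 25, 2, 0, 0], [0.3, 24.6, 2, 0, 0], [0.3, 0, 0, 0, 0], [0.3, 0, 0, 0, 0], [0.3, 0, 0, 0, 0]])

```text
time_s: 15.35
tool_pos: [0.3899, 0.0916, 0.1412]
orientation: [0.001, -0.116, 0.993, 0.0]
wrist_force: [0.5, -0.5, -1.9]
width: 0.389
finger_force: 60.7
```

```bash
python3 - <<'E'
from h import *
s,cs,_=shot("scene")
for k in "abcd":u=label(s,proj(cs,G0[k]),10);print(k,plane(cs,u,.0508),u)
p,y=scanpose(G0["c"]);print(p,y);go(p,y)
E
```

```text
a [ 0.63044471 -0.00374283  0.0508    ] [286.57863958 226.15050785]
b [0.63213616 0.13526253 0.0508    ] [334.86720186 226.04681304]
c [0.50721297 0.11915929 0.0508    ] [328.07946404 191.9642691 ]
d [ 0.64140882 -0.12475821  0.0508    ] [244.05334215 229.89539275]
[0.38924679 0.09164157 0.1406    ] 3.3728149805760292
t 15.4 pos [0.3901 0.0916 0.1411] yaw -2.91 q6 -0.0 | shift [0.9 0.3 0.5] rows 1 per row [0.9 0.3 0.5] | turn 0.0 | shift after turn [0.9 0.3 0.5]
```

All tins are where they were. Hold on c.

Emit:
arm_command(steps=[[0.3, 0.5, 0, 0, 0], [0.3, 0, 0, 0, 0], [0.3, 0, 0, 0, 0], [0.3, 0, 0, 0, 0], [0.3, 0, 0, 0, 0], [0.3, 0, 0, 0, 0], [0.3, 0, 0, 0, 0], [0.3, 0, 0, 0, 0], [0.3, 0, 0, 0, 0], [0.3, 0, 0, 0, 0], [0.3, 0, 0, 0, 0], [0.3, 0, 0, 0, 0]])

```text
time_s: 16.4
tool_pos: [0.3888, 0.0913, 0.1409]
orientation: [-0.0, -0.115, 0.993, 0.0]
wrist_force: [-0.1, 0.5, -1.9]
width: 0.394
finger_force: 60.7
```

Emit:
arm_command(steps=[[0.3, 0, 0, 0, 0], [0.3, 0, 0, 0, 0], [0.3, 0, 0, 0, 0], [0.3, 0, 0, 0, 0], [0.3, 0, 0, 0, 0], [0.3, 0, 0, 0, 0], [0.3, 0, 0, 0, 0], [0.3, 0, 0, 0, 0], [0.3, 0, 0, 0, 0], [0.3, 0, 0, 0, 0], [0.3, 0, 0, 0, 0], [0.3, 0, 0, 0, 0]])

```text
time_s: 17.4
tool_pos: [0.3888, 0.0913, 0.1409]
orientation: [-0.0, -0.115, 0.993, 0.0]
wrist_force: [0.1, -0.7, -2.4]
width: 0.387
finger_force: 60.7
```

Emit:
arm_command(steps=[[0.3, 0, 0, 0, 0], [0.3, 0, 0, 0, 0], [0.3, 0, 0, 0, 0], [0.3, 0, 0, 0, 0], [0.3, 0, 0, 0, 0], [0.3, 0, 0, 0, 0], [0.3, 0, 0, 0, 0], [0.3, 0, 0, 0, 0], [0.3, 0, 0, 0, 0], [0.3, 0, 0, 0, 0], [0.3, 0, 0, 0, 0], [0.3, 0, 0, 0, 0]])

```text
time_s: 18.4
tool_pos: [0.3888, 0.0913, 0.1409]
orientation: [-0.0, -0.115, 0.993, -0.0]
wrist_force: [0.2, -0.7, -2.6]
width: 0.392
finger_force: 60.7
```

Emit:
arm_command(steps=[[0.3, 0, 0, 0, 0], [0.3, 0, 0, 0, 0], [0.3, 0, 0, 0, 0], [0.3, 0, 0, 0, 0], [0.3, 0, 0, 0, 0], [0.3, 0, 0, 0, 0]])

```text
time_s: 18.9
tool_pos: [0.3888, 0.0913, 0.1409]
orientation: [0.0, -0.115, 0.993, 0.0]
wrist_force: [-0.2, 0.4, -1.8]
width: 0.39
finger_force: 60.7
```

```bash
python3 - <<'E'
from h import *
L=labs(G0);p,y=scanpose(L["d"]);print(p,y);go(p,y)
E
```

```text
a [ 0.6307 -0.0033  0.0511] 0.0005
b [0.6323 0.1358 0.0507] 0.0004
c [0.5078 0.1198 0.0514] 0.0006
d [ 0.6412 -0.1244  0.0504] 0.0005
[ 0.52143868 -0.10117157  0.1406    ] 2.949949877622735
t 19.0 pos [0.3888 0.0913 0.1409] yaw -2.91 q6 -0.0 | shift [ -85.  -217.7    0.3] rows 8 per row [-10.6 -27.2   0. ] | turn 0.423 | shift after turn [-166.8 -163.7    0.3]
```

Emit:
arm_command(steps=[[0.3, 0, 0, 0, 0.106], [0.3, 0, 0, 0, 0.106], [0.3, 0, 0, 0, 0.106], [0.3, 0, 0, 0, 0.105], [0.3, -20.9, -20.5, 0, 0], [0.3, -20.9, -20.5, 0, 0], [0.3, -20.9, -20.5, 0, 0], [0.3, -20.9, -20.5, 0, 0], [0.3, -20.9, -20.5, 0, 0], [0.3, -20.9, -20.5, 0, 0], [0.3, -20.9, -20.5, 0, 0], [0.3, -20.5, -20.2, 0, 0]])

```text
time_s: 20.0
tool_pos: [0.522, -0.1026, 0.1408]
orientation: [-0.0, 0.096, 0.995, 0.0]
wrist_force: [0.7, 0.0, -3.0]
width: 0.388
finger_force: 60.8
```

Emit:
arm_command(steps=[[0.3, 0, 0, 0, 0], [0.3, 0, 0, 0, 0], [0.3, 0, 0, 0, 0]])

```text
time_s: 20.25
tool_pos: [0.521, -0.101, 0.1406]
orientation: [-0.0, 0.096, 0.995, 0.0]
wrist_force: [-0.8, 0.1, -2.7]
width: 0.395
finger_force: 60.7
```

```bash
python3 - <<'E'
from h import *
s,cs,_=shot("scene")
for k in "abcd":u=label(s,proj(cs,G0[k]),10);print(k,plane(cs,u,.0508),u)
p,y=scanpose(G0["d"]);go(p,y)
E
```

```text
a [ 0.63050372 -0.0036641   0.0508    ] [286.60528268 226.16738388]
b [0.63201766 0.13543341 0.0508    ] [334.92493323 226.0115414 ]
c [0.50725164 0.11906932 0.0508    ] [328.05052499 191.97451315]
d [ 0.64128558 -0.12477294  0.0508    ] [244.0525323  229.85900217]
t 20.3 pos [ 0.5209 -0.1006  0.1408] yaw 2.95 q6 0.0 | shift [-0.7 -0.4  0.2] rows 1 per row [-0.7 -0.4  0.2] | turn 0.0 | shift after turn [-0.7 -0.4  0.2]
```

Emit:
arm_command(steps=[[0.3, 0, 0, 0, 0], [0.3, 0, 0, 0, 0], [0.3, 0, 0, 0, 0], [0.3, 0, 0, 0, 0], [0.3, 0, 0, 0, 0], [0.3, 0, 0, 0, 0], [0.3, 0, 0, 0, 0], [0.3, 0, 0, 0, 0], [0.3, 0, 0, 0, 0], [0.3, 0, 0, 0, 0], [0.3, 0, 0, 0, 0], [0.3, 0, 0, 0, 0]])

```text
time_s: 21.3
tool_pos: [0.5214, -0.1012, 0.1409]
orientation: [0.0, 0.096, 0.995, 0.0]
wrist_force: [0.3, -0.1, -1.7]
width: 0.391
finger_force: 60.7
```

Emit:
arm_command(steps=[[0.3, 0, 0, 0, 0], [0.3, 0, 0, 0, 0], [0.3, 0, 0, 0, 0], [0.3, 0, 0, 0, 0], [0.3, 0, 0, 0, 0], [0.3, 0, 0, 0, 0], [0.3, 0, 0, 0, 0], [0.3, 0, 0, 0, 0], [0.3, 0, 0, 0, 0], [0.3, 0, 0, 0, 0], [0.3, 0, 0, 0, 0], [0.3, 0, 0, 0, 0]])

```text
time_s: 22.3
tool_pos: [0.5214, -0.1012, 0.1409]
orientation: [0.0, 0.096, 0.995, 0.0]
wrist_force: [0.5, -0.2, -1.7]
width: 0.393
finger_force: 60.7
```

Emit:
arm_command(steps=[[0.3, 0, 0, 0, 0], [0.3, 0, 0, 0, 0], [0.3, 0, 0, 0, 0], [0.3, 0, 0, 0, 0], [0.3, 0, 0, 0, 0], [0.3, 0, 0, 0, 0], [0.3, 0, 0, 0, 0], [0.3, 0, 0, 0, 0], [0.3, 0, 0, 0, 0], [0.3, 0, 0, 0, 0], [0.3, 0, 0, 0, 0], [0.3, 0, 0, 0, 0]])

```text
time_s: 23.3
tool_pos: [0.5214, -0.1012, 0.1409]
orientation: [-0.0, 0.096, 0.995, -0.0]
wrist_force: [0.8, -0.1, -2.3]
width: 0.393
finger_force: 60.7
```

Emit:
arm_command(steps=[[0.3, 0, 0, 0, 0], [0.3, 0, 0, 0, 0], [0.3, 0, 0, 0, 0], [0.3, 0, 0, 0, 0], [0.3, 0, 0, 0, 0], [0.3, 0, 0, 0, 0]])

```text
time_s: 23.8
tool_pos: [0.5214, -0.1012, 0.1409]
orientation: [-0.0, 0.096, 0.995, -0.0]
wrist_force: [0.2, 0.1, -2.2]
width: 0.392
finger_force: 60.7
```

```bash
python3 - <<'E'
from h import *
s,cs,_=shot("scene")
for k in "abcd":u=label(s,proj(cs,G0[k]),10);print(k,plane(cs,u,.0508))
go([.456,-.099,.1406],2.913)
E
```

```text
a [ 0.63068868 -0.00378679  0.0508    ]
b [0.63230713 0.13545367 0.0508    ]
c [0.507208   0.11910757 0.0508    ]
d [ 0.64148372 -0.12479645  0.0508    ]
t 23.85 pos [ 0.5213 -0.1012  0.1409] yaw 2.95 q6 0.0 | shift [ 64.6 -10.3   0.3] rows 3 per row [21.5 -3.4  0.1] | turn 0.037 | shift after turn [ 64.1 -12.7   0.3]
```

All four are scanned. Back to the cradle.

Emit:
arm_command(steps=[[0.3, 0, 0, 0, 0.037], [0.3, 21.4, -4.2, 0, 0], [0.3, 21.4, -4.2, 0, 0], [0.3, 21.4, -4.3, 0, 0], [0.3, 0, 0, 0, 0], [0.3, 0, 0, 0, 0], [0.3, 0, 0, 0, 0], [0.3, 0, 0, 0, 0]])

```text
time_s: 24.52
tool_pos: [0.4567, -0.099, 0.141]
orientation: [0.0, 0.114, 0.993, 0.0]
wrist_force: [-0.8, 0.3, -2.1]
width: 0.389
finger_force: 60.8
```

```bash
python3 - <<'E'
from h import *
go([.456,-.0991,.0558],2.913)
E
```

```text
t 24.52 pos [ 0.4567 -0.099   0.141 ] yaw 2.913 q6 0.02 | shift [ 0.7 -0.2 85.2] rows 3 per row [ 0.2 -0.1 28.4] | turn -0.0 | shift after turn [ 0.7 -0.2 85.2]
```

Emit:
arm_command(steps=[[0.3, 0.7, -0.2, 15, 0], [0.3, 0, 0, 25, 0], [0.3, 0, 0, 20, 0], [0.3, 0, 0, 12, 0], [0.3, 0, 0, 8, 0], [0.3, 0, 0, 5, 0], [0.3, 0, 0, 0, 0], [0.3, 0, 0, 0, 0], [0.3, 0, 0, 0, 0]])

```text
time_s: 25.27
tool_pos: [0.4558, -0.0991, 0.0563]
orientation: [0.0, 0.114, 0.993, -0.0]
wrist_force: [0.9, 0.0, -1.5]
width: 0.391
finger_force: 60.8
```

Emit:
arm_command(steps=[[0.3, 0, 0, 0.9, 0], [0.3, 0, 0, 0, 0], [0.3, 0, 0, 0, 0], [0.55, 0, 0, 0, 0], [0.7, 0, 0, 0, 0], [1, 0, 0, 0, 0], [1, 0, 0, 0, 0], [1, 0, 0, 0, 0], [1, 0, 0, 0, 0], [1, 0, 0, 0, 0]])

```text
time_s: 26.1
tool_pos: [0.4552, -0.099, 0.055]
orientation: [-0.0, 0.114, 0.993, 0.0]
wrist_force: [1.1, 1.2, 0.1]
width: 1.003
finger_force: 0.0
```

Emit:
arm_command(steps=[[1, 0, 0, 0, 0], [1, 0, 0, -10, 0], [1, 0, 0, -25, 0], [1, 0, 0, -30, 0], [1, 0, 0, -30, 0], [1, 0, 0, -30, 0], [1, 0, 0, -30, 0], [1, 0, 0, 0, 0], [1, 0, 0, 0, 0], [1, 0, 0, 0, 0]])

```text
time_s: 26.93
tool_pos: [0.4551, -0.099, 0.2096]
orientation: [-0.0, 0.114, 0.993, 0.0]
wrist_force: [0.7, -0.0, 0.1]
width: 1.001
finger_force: 0.0
```

```bash
python3 - <<'E'
from h import *
im,c,o=shot("wrist");cv2.imwrite("pics/w5.png",im);np.savez("w5.npz",c0=c[0],c1=c[1],c2=c[2])
go([.456,-.099,.2]);labs(G0)
E
```

```text
t 26.98 pos [ 0.4548 -0.0989  0.2091] yaw 2.913 q6 0.01 | shift [-1.2  0.2  9.1] rows 1 per row [-1.2  0.2  9.1] | turn 0 | shift after turn [-1.2  0.2  9.1]
a [ 0.6179 -0.0286  0.0515] 0.0
b [0.6323 0.1357 0.0512] 0.0004
c [0.5079 0.1196 0.0516] 0.0006
d [ 0.6415 -0.1242  0.0512] 0.0004
```

View pics/w5.png

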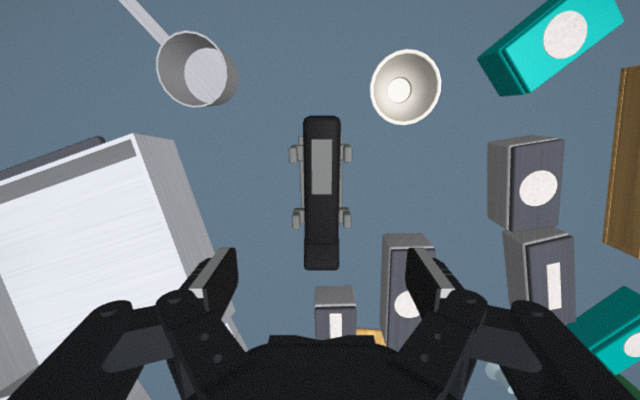

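The scanner is back on its seat: near end (322,117), head far, centred between the lips. Tin_a was knocked, its label now at (0.618,-0.029). Now two wrist views of the bin for its corners.

```bash
python3 - <<'E'
from h import *
go([.44,-.36,.27])
E
```

```text
t 27.08 pos [ 0.4546 -0.0989  0.209 ] yaw 2.913 q6 0.01 | shift [ -44.9 -257.6  -61.1] rows 9 per row [ -5.  -28.6  -6.8] | turn 0 | shift after turn [ -44.9 -257.6  -61.1]
```

Emit:
arm_command(steps=[[1, 0, 0, -30, 0], [1, -5, -28.6, -31, 0], [1, -5, -28.6, 0, 0], [1, -5, -28.6, 0, 0], [1, -5, -28.6, 0, 0], [1, -5, -28.6, 0, 0], [1, -5, -28.6, 0, 0], [1, -5, -28.6, 0, 0], [1, -5, -28.6, 0, 0], [1, -5, -28.6, 0, 0], [1, 0, 0, 0, 0], [1, 0, 0, 0, 0]])

```text
time_s: 28.08
tool_pos: [0.4401, -0.3603, 0.269]
orientation: [-0.001, 0.115, 0.993, 0.001]
wrist_force: [-0.2, 0.7, -0.1]
width: 1.001
finger_force: 0.0
```

```bash
python3 - <<'E'
from h import *
im,c,o=shot("wrist");cv2.imwrite("pics/w6.png",im);np.savez("w6.npz",c0=c[0],c1=c[1],c2=c[2])
print(labs(G0|dict(a=[.618,-.0286,.051])));go([.45,-.35,.30])
E
```

```text
a [ 0.6179 -0.0289  0.0514] 0.0005
b [0.6322 0.1358 0.051 ] 0.0004
c [0.508  0.1196 0.0517] 0.0005
d [ 0.6413 -0.1244  0.0504] 0.0005
{'a': array([ 0.6178989 , -0.02889441,  0.05140064]), 'b': array([0.63223639, 0.13578256, 0.05102261]), 'c': array([0.50797447, 0.11960971, 0.05174492]), 'd': array([ 0.64132159, -0.12441063,  0.05041506])}
t 28.23 pos [ 0.4407 -0.3586  0.2701] yaw 2.913 q6 -0.45 | shift [ -7.1  10.5 -29.9] rows 2 per row [ -3.5   5.2 -15. ] | turn 0 | shift after turn [ -7.1  10.5 -29.9]
```

View pics/w6.png

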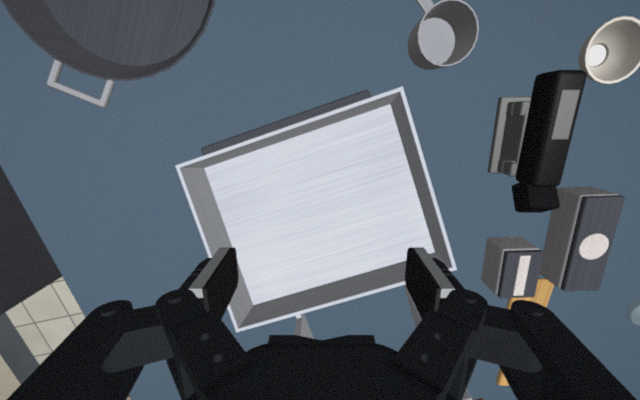

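Bin in view: rim corners are near-left (178,166), near-right (404,88), far-right (455,268) and far-left (238,331), with the white floor inside. I'll triangulate the rim with the top view, and get the tray and tin orientations from the top view.

```bash
cat >> h.py <<'E'
def L(f): z=np.load(f);return z["c0"],z["c1"],z["c2"]
def corner(im,uv,r=7):
    g=cv2.cvtColor(im,cv2.COLOR_BGR2GRAY);p=np.array([[uv]],np.float32)
    return cv2.cornerSubPix(g,p,(r,r),(-1,-1),(3,50,.01))[0,0]
def tinpose(im,c,lab,z=.0505,box=75):
    """lid outline of the dark tin round a label -> centre, length, width, yaw"""
    u=proj(c,lab);hsv=cv2.cvtColor(im,cv2.COLOR_BGR2HSV)
    P=[]
    for s in(1,):
        q=hsv.astype(int);x0,y0=np.maximum((u-box).astype(int),0);w=hsv[y0:int(u[1])+box,x0:int(u[0])+box]
        return w,(x0,y0)
E
python3 - <<'E'
from h import *
t=cv2.imread("pics/top0.png");ct=cam("top");w=cv2.imread("pics/w6.png");cw=L("w6.npz")
ab={}
for n,a,b in[("nr",(404,88),(412,247.2)),("nl",(178,166),(492,238)),("fr",(455,268),(407.2,184.8)),("fl",(238,331),(487.2,176.8))]:
    X,e=tri((cw,a),(ct,b));ab[n]=X;print(n,X.round(4),round(e,4))
m=sum(ab.values())/4;dx=(ab["fr"]+ab["fl"]-ab["nr"]-ab["nl"])/2;dy=(ab["nr"]+ab["fr"]-ab["nl"]-ab["fl"])/2
print("rim mid",m.round(4),"dx",dx.round(4),np.linalg.norm(dx).round(4),"dy",dy.round(4),np.linalg.norm(dy).round(4),"yaw",np.arctan2(-dy[0],dy[1]).round(3),"slope",np.arcsin(dx[2]/np.linalg.norm(dx)).round(3))
ux=dx/np.linalg.norm(dx);uy=dy/np.linalg.norm(dy);n=np.cross(ux,uy);print("floor centre",(m-.06*n).round(4),n.round(3))
# floor corners, height from the same ray meeting the floor plane
for p in[(388,104),(205,190),(430,252),(253,305)]:
    C,d=ray(cw,p);f=m-.06*n;X=C+d*(n@(f-C))/(n@d);print("floor corner",X.round(4),"local",(X-f)@ux.round(4),(X-f)@uy)
# tray in top view
h=cv2.cvtColor(t,cv2.COLOR_BGR2HSV);k=((h[...,0]<28)&(h[...,1]>80)&(h[...,2]>90)).astype(np.uint8);k[:, :175]=0;k[:,285:]=0;k[:160]=0;k[260:]=0
c=max(cv2.findContours(k,0,1)[0],key=cv2.contourArea);r=cv2.minAreaRect(c);print(r)
for p in cv2.boxPoints(r):print(p,plane(ct,p,.045).round(4))
print("c",plane(ct,r[0],.045))
E
```

```text
nr [ 0.3633 -0.2525  0.076 ] 0.0012
nl [ 0.3875 -0.5355  0.0371] 0.003
fr [ 0.5666 -0.2366  0.1125] 0.0022
fl [ 0.5874 -0.4989  0.1162] 0.0032
rim mid [ 0.4762 -0.3809  0.0854] dx [0.2016 0.0262 0.0578] 0.2114 dy [-0.0226  0.2726  0.0176] 0.2741 yaw 0.083 slope 0.277
floor centre [ 0.492  -0.3758  0.0279] [-0.264 -0.084  0.959]
floor corner [ 0.378 -0.256  0.007] local -0.09961814326755163 0.12724427922596213
floor corner [ 0.434  -0.5294 -0.0015] local -0.08243700303727038 -0.14978666353967052
floor corner [ 0.5695 -0.245   0.0607] local 0.0991128178605781 0.1259032474928192
floor corner [ 0.6026 -0.4978  0.0477] local 0.09575350956963878 -0.12907921211352216
((226.1510009765625, 205.1471405029297), (79.67757415771484, 60.54649353027344), 1.1017061471939087)
[185.7375 234.6488] [0.4254 0.513  0.045 ]
[186.90166 174.1135 ] [0.6345 0.5084 0.045 ]
[266.5645  175.64548] [0.6215 0.2324 0.045 ]
[265.40033 236.18079] [0.4126 0.2403 0.045 ]
c [0.52285146 0.37350576 0.045     ]
```

```bash
python3 - <<'E'
from h import *
cw=L("w6.npz");ct,cs=cam("top"),cam("scene")
nr,nl,fr,fl=[plane(cw,p,z) for p,z in[((404,88),.074),((178,166),.074),((455,268),.113),((238,331),.113)]]
m=(nr+nl+fr+fl)/4;dx=(fr+fl-nr-nl)/2;dy=(nr+fr-nl-fl)/2
print(nr,nl,fr,fl,"mid",m.round(4),"|dx|",np.linalg.norm(dx),"|dy|",np.linalg.norm(dy),"yaws",np.arctan2(dx[1],dx[0]),np.arctan2(-dy[0],dy[1]))
u=dx.copy();u[2]=0;u/=np.linalg.norm(u);print("floor centre",(m+u*.06*np.sin(.2)).round(4)[:2])
# tray corner heights, scene + top
s=cv2.imread("pics/scene0.png");t=cv2.imread("pics/top0.png")
for a,b in[((365.5,171),(266,237)),((457.5,231.5),(187,174)),((365,231),(267,176)),((450,173),(186,235))]:
    X,e=tri((cs,a),(ct,b));print("tray corner",X.round(4),round(e,4))
go([.6,-.028,.2],np.pi-.1)
E
```

```text
[ 0.36444251 -0.25192604  0.074     ] [ 0.38790323 -0.51425046  0.074     ] [ 0.56434528 -0.23555768  0.113     ] [ 0.58973101 -0.49710562  0.113     ] mid [ 0.4766 -0.3747  0.0935] |dx| 0.20530134764473637 |dy| 0.2630723381070298 yaws 0.0832293631795594 0.0929723137380453
floor centre [ 0.4885 -0.3737]
tray corner [0.41   0.2417 0.035 ] 0.0023
tray corner [0.6369 0.5062 0.0208] 0.0085
tray corner [0.6249 0.2304 0.0108] 0.0039
tray corner [0.4244 0.5154 0.0373] 0.0011
t 28.23 pos [ 0.4407 -0.3586  0.2701] yaw 2.913 q6 -0.45 | shift [-80.4 358.   70.2] rows 13 per row [-6.2 27.5  5.4] | turn -0.128 | shift after turn [-125.5  344.8   70.2]
```

Bin: floor centre (0.4885,-0.374), yaw 0.088, and rim 205x263 matches the text. Tray: centre (0.523,0.3735), yaw about -0.035. To tin_a now.

Emit:
arm_command(steps=[[1, 0, 0, 0, -0.064], [1, 0, 0, 0, -0.064], [1, -9.6, 26.5, 0, 0], [1, -9.6, 26.5, 0, 0], [1, -9.6, 26.5, 0, 0], [1, -9.6, 26.5, 0, 0], [1, -9.6, 26.5, 0, 0], [1, -9.6, 26.5, 0, 0], [1, -9.6, 26.5, 0, 0], [1, -9.6, 26.5, 0, 0], [1, -9.6, 26.5, 10, 0], [1, -9.6, 26.5, 20, 0]])

```text
time_s: 29.23
tool_pos: [0.5641, -0.1031, 0.2422]
orientation: [0.002, 0.05, 0.999, -0.0]
wrist_force: [-0.2, 0.0, 1.6]
width: 0.997
finger_force: 0.0
```

Emit:
arm_command(steps=[[1, -9.6, 26.5, 20, 0], [1, -9.6, 26.5, 20, 0], [1, -9.6, 26.5, 0, 0], [1, 0, 0, 0, 0], [1, 0, 0, 0, 0], [1, 0, 0, 0, 0]])

```text
time_s: 29.73
tool_pos: [0.5993, -0.0286, 0.2007]
orientation: [0.0, 0.05, 0.999, -0.0]
wrist_force: [-0.4, -0.4, 0.5]
width: 0.997
finger_force: 0.0
```

```bash
python3 - <<'E'
from h import *
im,c,o=shot("wrist");cv2.imwrite("pics/w7.png",im);np.savez("w7.npz",c0=c[0],c1=c[1],c2=c[2])
go([.618,-.0286,.2]);print(proj(c,[.618,-.0286,.05]))
x=label(im,proj(c,[.618,-.0286,.05]),30);print(x,plane(c,x,.05))
E
```

```text
t 29.78 pos [ 0.5993 -0.0292  0.2009] yaw 3.041 q6 0.05 | shift [-18.6   2.5   0.9] rows 1 per row [-18.6   2.5   0.9] | turn 0 | shift after turn [-18.6   2.5   0.9]
[322.41167405 206.39670545]
[322.61305664 205.79373342] [ 0.61737499 -0.02833132  0.05      ]
```

View pics/w7.png

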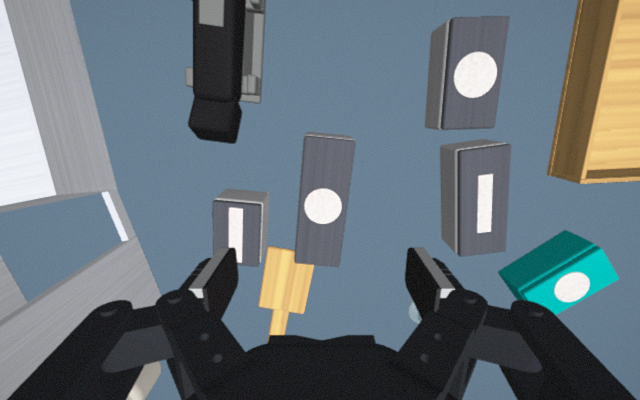

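The view shows tin_a's lid (303,138)-(339,266) with its label at (323,206), which agrees with the triangulated point. d is at (235,228), b at (484,204) and c at (475,74). The gap between a and d is small, so I'll use a narrower opening.

```bash
cat >> h.py <<'E'
def quad(c,P,z=.05):
    """image corners nl,nr,fr,fl of a lid -> centre, length, width, yaw of the long axis"""
    a,b,f,g=[plane(c,p,z) for p in P];l=(f+g-a-b)/2;w=(b+f-a-g)/2
    print("c",((a+b+f+g)/4).round(4),"len",np.linalg.norm(l).round(4),"wid",np.linalg.norm(w).round(4),"yaw L",np.arctan2(l[1],l[0]).round(3),"yaw W",np.arctan2(-w[0],w[1]).round(3))
E
python3 - <<'E'
from h import *
c=L("w7.npz")
quad(c,[(303,138),(355,139),(339,266),(295,263)])
quad(c,[(447,18),(508,16),(496,128),(437,129)])
quad(c,[(457,148),(509,145),(506,250),(458,254)])
quad(c,[(214,200),(268,205),(260,265),(214,264)])
im=cv2.imread("pics/w7.png")
for n,p in[("a",(323,206)),("b",(484,204)),("c",(475,74)),("d",(235,226))]:
    u=label(im,p,34);print(n,u.round(1),plane(c,u,.05).round(4))
go([.6175,-.0285,.2])
E
```

```text
c [ 0.6173 -0.0283  0.05  ] len 0.1354 wid 0.0488 yaw L -0.189 yaw W -0.147
c [0.5083 0.117  0.05  ] len 0.0925 wid 0.0537 yaw L -0.055 yaw W -0.077
c [0.6298 0.1339 0.05  ] len 0.1136 wid 0.0503 yaw L 0.052 yaw W -0.024
c [ 0.6403 -0.1191  0.05  ] len 0.0715 wid 0.0524 yaw L -0.242 yaw W -0.163
a [322.6 205.8] [ 0.6174 -0.0283  0.05  ]
b [484.5 202.9] [0.6308 0.136  0.05  ]
c [475.   74.4] [0.5076 0.12   0.05  ]
d [235.8 230.2] [ 0.6351 -0.1216  0.05  ]
t 29.78 pos [ 0.5993 -0.0292  0.2009] yaw 3.041 q6 0.05 | shift [-18.1   2.6   0.9] rows 1 per row [-18.1   2.6   0.9] | turn 0 | shift after turn [-18.1   2.6   0.9]
```

Emit:
arm_command(steps=[[0.78, 0, 0, 0, 0.074], [0.78, -17.9, 3.9, 20, 0], [0.78, 0, 0, 30, 0], [0.78, 0, 0, 30, 0], [0.78, 0, 0, 10, 0], [0.78, 0, 0, 0, 0], [0.78, 0, 0, 0, 0], [0.78, 0, 0, 0, 0]])

```text
time_s: 30.45
tool_pos: [0.6187, -0.0288, 0.1126]
orientation: [0.001, 0.087, 0.996, 0.0]
wrist_force: [0.3, -0.2, -0.1]
width: 0.782
finger_force: 0.0
```

```bash
python3 - <<'E'
from h import *
go([.6175,-.0285,.028],np.pi-.175)
E
```

```text
t 30.45 pos [ 0.6187 -0.0288  0.1126] yaw 2.966 q6 0.13 | shift [ 1.5  0.  84.6] rows 3 per row [ 0.5  0.  28.2] | turn -0.0 | shift after turn [ 1.5  0.  84.6]
```

Emit:
arm_command(steps=[[0.78, 1, 0, 25, 0], [0.78, 0, 0, 25, 0], [0.78, 0, 0, 20, 0], [0.78, 0, 0, 14, 0], [0.78, 0, 0, 0, 0], [0.78, 0, 0, 0, 0], [0.5, 0, 0, 0, 0], [0.5, 0, 0, 0, 0], [0.5, 0, 0, 0, 0], [0.5, 0, 0, 0, 0], [0.5, 0, 0, 0, 0], [0.5, 0, 0, 0, 0]])

```text
time_s: 31.45
tool_pos: [0.6183, -0.0284, 0.0288]
orientation: [0.002, 0.087, 0.996, 0.0]
wrist_force: [-1.2, 0.0, 7.4]
width: 0.598
finger_force: 62.8
```

Emit:
arm_command(steps=[[0.5, 0, 0, 0, 0], [0.5, 0, 0, 0, 0], [0.5, 0, 0, -15, 0], [0.5, 0, 0, -25, 0], [0.5, 0, 0, -30, 0], [0.5, 0, 0, -30, 0], [0.5, 0, 0, -30, 0], [0.5, 0, 0, -30, 0], [0.5, 0, 0, 0, 0], [0.5, 0, 0, 0, 0]])

```text
time_s: 32.28
tool_pos: [0.6182, -0.0284, 0.1893]
orientation: [0.002, 0.087, 0.996, 0.0]
wrist_force: [0.0, -0.2, -2.7]
width: 0.6
finger_force: 63.4
```

```bash
cat >> h.py <<'E'
BC=np.array([.4885,-.374,.034]);BY=.088
def binp(x,y,h):
    """world TCP for a point x,y of the bin (plan, mm) at height h over the floor there"""
    c,s=np.cos(BY),np.sin(BY);X,Y=x/1e3,y/1e3
    return BC+[c*X-s*Y,s*X+c*Y,X*np.tan(.2)+h]
E
python3 - <<'E'
from h import *
# a: near row, y -50; long axis along bin y
p=binp(-25,-52,.1);print(p);go([p[0],p[1],.19],BY+np.pi/2+0);go([p[0],p[1],.19],BY-np.pi/2)
E
```

```text
[ 0.46816683 -0.42799595  0.12893225]
t 32.28 pos [ 0.6182 -0.0284  0.1893] yaw 2.967 q6 0.13 | shift [  78.2 -419.6   -1.3] rows 15 per row [  5.2 -28.   -0.1] | turn 1.308 | shift after turn [-384.9 -184.6   -1.3]
t 32.28 pos [ 0.6182 -0.0284  0.1893] yaw 2.967 q6 0.13 | shift [  78.2 -419.6   -1.3] rows 15 per row [  5.2 -28.   -0.1] | turn -1.834 | shift after turn [384.9 184.6  -1.3]
```

Emit:
arm_command(steps=[[0.5, 0, 0, 0, 0.119], [0.5, 0, 0, 0, 0.119], [0.5, 0, 0, 0, 0.119], [0.5, 0, 0, 0, 0.119], [0.5, 0, 0, 0, 0.119], [0.5, 0, 0, 0, 0.119], [0.5, 0, 0, 0, 0.119], [0.5, 0, 0, 0, 0.119], [0.5, 0, 0, 0, 0.119], [0.5, 0, 0, 0, 0.119], [0.5, 0, 0, 0, 0.118]])

```text
time_s: 33.2
tool_pos: [0.6164, -0.0282, 0.1856]
orientation: [-0.001, 0.677, 0.736, -0.0]
wrist_force: [0.7, 0.5, -1.5]
width: 0.6
finger_force: 63.0
```

```bash
python3 - <<'E'
from h import *
p=binp(-25,-52,.1);go([p[0],p[1],.19],BY+np.pi/2)
E
```

```text
t 33.2 pos [ 0.6164 -0.0282  0.1856] yaw 1.653 q6 1.44 | shift [-386.3 -180.5   -4.2] rows 15 per row [-25.8 -12.   -0.3] | turn -0.006 | shift after turn [-385.2 -182.8   -4.2]
```

Emit:
arm_command(steps=[[0.5, -25.7, -12.1, 0, 0], [0.5, -25.7, -12.1, 0, 0], [0.5, -25.7, -12.1, 0, 0], [0.5, -25.7, -12.1, 0, 0], [0.5, -25.7, -12.1, 0, 0], [0.5, -25.7, -12.1, 0, 0], [0.5, -25.7, -12.1, 0, 0], [0.5, -25.7, -12.1, 0, 0], [0.5, -25.7, -12.1, 0, 0], [0.5, -25.7, -12.1, 0, 0], [0.5, -25.7, -12.1, 0, 0], [0.5, -25.7, -12.1, 0, 0]])

```text
time_s: 34.2
tool_pos: [0.4983, -0.3492, 0.1857]
orientation: [-0.001, 0.675, 0.738, -0.0]
wrist_force: [0.3, 1.0, -2.4]
width: 0.591
finger_force: 63.2
```

Emit:
arm_command(steps=[[0.5, -25.7, -12.1, 0, 0], [0.5, -25.7, -12.1, 0, 0], [0.5, -25.7, -12.1, 0, 0], [0.5, 0, 0, 0, 0], [0.5, 0, 0, 0, 0], [0.5, 0, 0, 0, 0]])

```text
time_s: 34.7
tool_pos: [0.4698, -0.4277, 0.1858]
orientation: [-0.001, 0.675, 0.737, 0.0]
wrist_force: [0.2, -0.0, -1.6]
width: 0.602
finger_force: 63.2
```

```bash
python3 - <<'E'
from h import *
# tin bottom 28 mm under TCP; far edge (+26) touches at floor+5.3 there
p=binp(-25,-52,.028+.006);print(p);go(p,BY+np.pi/2)
im,c,o=shot("wrist");cv2.imwrite("pics/w8.png",im)
E
```

```text
[ 0.46816683 -0.42799595  0.06293225]
t 34.7 pos [ 0.4698 -0.4277  0.1858] yaw 1.659 q6 0.74 | shift [ -0.3  -1.5 122.8] rows 5 per row [-0.1 -0.3 24.6] | turn -0.0 | shift after turn [ -0.3  -1.5 122.8]
```

View pics/w8.png

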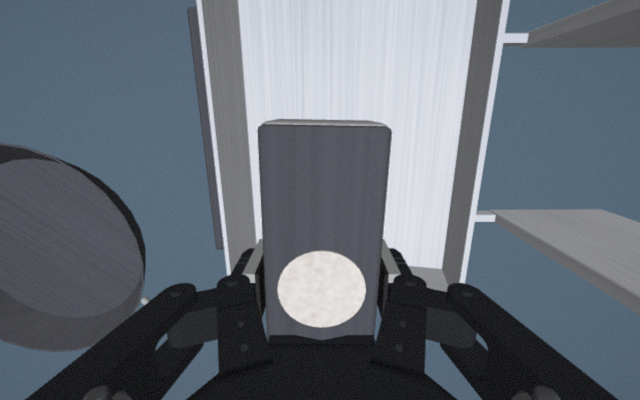

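The tin hangs centred and parallel to the bin walls. Lowering it.

Emit:
arm_command(steps=[[0.5, 0, -1, 30, 0], [0.5, 0, 0, 30, 0], [0.5, 0, 0, 25, 0], [0.5, 0, 0, 18, 0], [0.5, 0, 0, 10, 0], [0.5, 0, 0, 4, 0], [0.5, 0, 0, 3, 0], [0.5, 0, 0, 0, 0], [0.5, 0, 0, 0, 0]])

```text
time_s: 35.5
tool_pos: [0.4695, -0.4286, 0.0675]
orientation: [0.001, 0.675, 0.738, 0.0]
wrist_force: [-0.9, -0.4, -1.8]
width: 0.596
finger_force: 63.3
```

Emit:
arm_command(steps=[[0.5, 0, 0, 2, 0], [0.5, 0, 0, 0, 0], [0.5, 0, 0, 0, 0]])

```text
time_s: 35.75
tool_pos: [0.4691, -0.4285, 0.0648]
orientation: [0.0, 0.675, 0.737, -0.0]
wrist_force: [0.6, 0.3, -2.2]
width: 0.596
finger_force: 63.3
```

Emit:
arm_command(steps=[[0.5, 0, 0, 2, 0], [0.5, 0, 0, 0, 0], [0.5, 0, 0, 0, 0]])

```text
time_s: 36.0
tool_pos: [0.4692, -0.4286, 0.063]
orientation: [0.001, 0.675, 0.738, 0.0]
wrist_force: [-0.9, 0.2, 5.0]
width: 0.597
finger_force: 63.9
```

Emit:
arm_command(steps=[[0.5, 0, 0, 1, 0], [0.5, 0, 0, 0, 0], [0.5, 0, 0, 0, 0]])

```text
time_s: 36.25
tool_pos: [0.4692, -0.4287, 0.0629]
orientation: [0.001, 0.675, 0.738, 0.0]
wrist_force: [-6.4, 3.6, 18.5]
width: 0.597
finger_force: 65.4
```

Contact came at the predicted height. Release.

Emit:
arm_command(steps=[[0.66, 0, 0, -1, 0], [0.72, 0, 0, 0, 0], [0.85, 0, 0, 0, 0], [0.85, 0, 0, 0, 0], [0.85, 0, 0, 0, 0], [0.85, 0, 0, 0, 0], [0.85, 0, 0, -10, 0], [0.85, 0, 0, -20, 0], [0.85, 0, 0, -30, 0], [0.85, 0, 0, -30, 0], [0.85, 0, 0, -30, 0], [0.85, 0, 0, 0, 0]])

```text
time_s: 37.25
tool_pos: [0.4706, -0.4298, 0.1894]
orientation: [0.004, 0.675, 0.738, -0.0]
wrist_force: [0.9, -0.9, 0.5]
width: 0.848
finger_force: 0.0
```

Emit:
arm_command(steps=[[0.85, 20, 0, -20, 0], [0.85, 20, 0, 0, 0], [0.85, 20, 0, 0, 0], [0.85, 20, 0, 0, 0], [0.85, 0, 0, 0, 0], [0.85, 0, 0, 0, 0]])

```text
time_s: 37.75
tool_pos: [0.4621, -0.3481, 0.2033]
orientation: [0.0, 0.675, 0.738, 0.0]
wrist_force: [0.3, 0.1, 0.2]
width: 0.854
finger_force: 0.0
```

```bash
python3 - <<'E'
from h import *
im,c,o=shot("wrist");cv2.imwrite("pics/w9.png",im);np.savez("w9.npz",c0=c[0],c1=c[1],c2=c[2])
l=labs({k:G0[k] for k in "bcd"});go([.50,.117,.21],np.pi-.066)
E
```

```text
b [0.6323 0.1358 0.051 ] 0.0005
c [0.5078 0.1196 0.0515] 0.0006
d [ 0.6412 -0.1244  0.0508] 0.0004
t 37.9 pos [ 0.462  -0.3493  0.2026] yaw 1.658 q6 0.84 | shift [461.1  78.6  -7.6] rows 16 per row [28.8  4.9 -0.5] | turn -1.417 | shift after turn [ -7.1 467.7  -7.6]
```

View pics/w9.png

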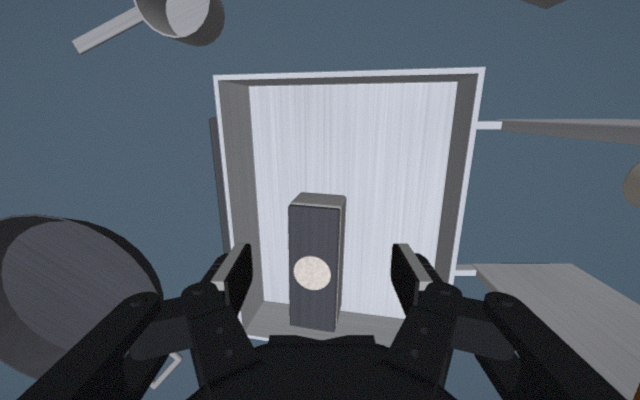

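Tin_a lies flat on the bin floor, lid up, label at (312,273). Next is tin_c.

Emit:
arm_command(steps=[[0.8, 0, 0, 0, -0.118], [0.8, 0, 0, 0, -0.118], [0.8, 0, 0, 0, -0.118], [0.8, 0, 0, 0, -0.118], [0.8, 0, 0, 0, -0.118], [0.8, 0, 0, 0, -0.118], [0.8, 0, 0, 0, -0.118], [0.8, 0, 0, 0, -0.118], [0.8, 0, 0, 0, -0.118], [0.8, 0, 0, 0, -0.118], [0.8, 0, 0, 0, -0.118], [0.8, 0, 0, 0, -0.119]])

```text
time_s: 38.9
tool_pos: [0.4619, -0.3494, 0.2023]
orientation: [-0.0, 0.03, 1.0, 0.0]
wrist_force: [1.1, 0.5, 0.7]
width: 0.799
finger_force: 0.0
```

Emit:
arm_command(steps=[[0.8, -0.4, 29.2, 0, 0], [0.8, -0.4, 29.2, 0, 0], [0.8, -0.4, 29.2, 0, 0], [0.8, -0.4, 29.2, 0, 0], [0.8, -0.4, 29.2, 0, 0], [0.8, -0.4, 29.2, 0, 0], [0.8, -0.4, 29.2, 0, 0], [0.8, -0.4, 29.2, 0, 0]])

```text
time_s: 39.57
tool_pos: [0.4807, -0.1151, 0.2024]
orientation: [0.0, 0.033, 0.999, -0.0]
wrist_force: [0.7, 0.0, -1.0]
width: 0.803
finger_force: 0.0
```

Emit:
arm_command(steps=[[0.8, -0.4, 29.2, 0, 0], [0.8, -0.4, 29.2, 0, 0], [0.8, -0.4, 29.2, 0, 0], [0.8, -0.4, 29.2, 0, 0], [0.8, -0.4, 29.2, 0, 0], [0.8, -0.4, 29.2, 0, 0], [0.8, -0.4, 29.2, 0, 0], [0.8, -0.4, 29.2, 0, 0], [0.8, 0, 0, 0, 0], [0.8, 0, 0, 0, 0], [0.8, 0, 0, 0, 0]])

```text
time_s: 40.48
tool_pos: [0.4993, 0.1166, 0.2023]
orientation: [-0.0, 0.033, 0.999, -0.0]
wrist_force: [0.1, -1.1, 0.3]
width: 0.797
finger_force: 0.0
```

```bash
python3 - <<'E'
from h import *
im,c,o=shot("wrist");cv2.imwrite("pics/w10.png",im);np.savez("w10.npz",c0=c[0],c1=c[1],c2=c[2])
for n,X in[("c",[.5078,.1196,.05]),("b",[.6323,.1358,.05])]:
    u=label(im,proj(c,X),35);print(n,u.round(1),plane(c,u,.05).round(4))
go([.508,.1197,.028],np.pi-.066)
E
```

```text
c [324.6 195.8] [0.5073 0.1202 0.05  ]
b [345.4 298.6] [0.6305 0.1362 0.05  ]
t 40.53 pos [0.4993 0.1163 0.2023] yaw 3.075 q6 0.3 | shift [ -8.5   4.  174.3] rows 6 per row [-1.4  0.7 29.1] | turn -0.001 | shift after turn [ -8.5   4.  174.3]
```

View pics/w10.png

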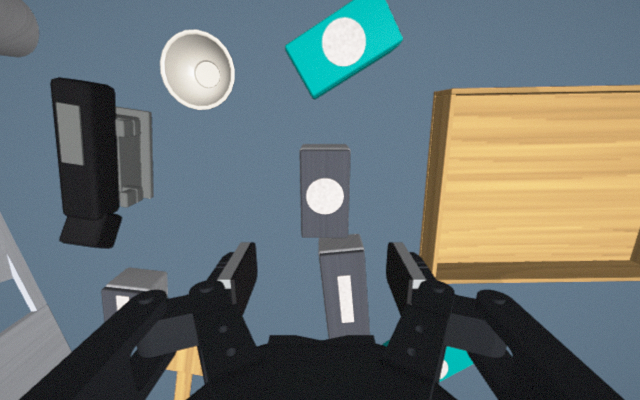

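c's lid (301,150)-(348,237) is square with the tool, label at (325,196). Descend and grip.

Emit:
arm_command(steps=[[0.8, -8.5, 4, 20, 0], [0.8, 0, 0, 30, 0], [0.8, 0, 0, 30, 0], [0.8, 0, 0, 30, 0], [0.8, 0, 0, 30, 0], [0.8, 0, 0, 20, 0], [0.8, 0, 0, 14, 0], [0.8, 0, 0, 0, 0], [0.8, 0, 0, 0, 0]])

```text
time_s: 41.28
tool_pos: [0.5076, 0.1196, 0.0284]
orientation: [-0.001, 0.034, 0.999, -0.0]
wrist_force: [0.6, -0.2, -0.1]
width: 0.8
finger_force: 0.0
```

Emit:
arm_command(steps=[[0.5, 0, 0, 0, 0], [0.5, 0, 0, 0, 0], [0.5, 0, 0, 0, 0], [0.5, 0, 0, 0, 0], [0.5, 0, 0, 0, 0], [0.5, 0, 0, 0, 0], [0.5, 0, 0, 0, 0], [0.5, 0, 0, 0, 0]])

```text
time_s: 41.95
tool_pos: [0.5089, 0.1205, 0.0299]
orientation: [0.001, 0.033, 0.999, 0.0]
wrist_force: [-1.0, -2.8, 7.1]
width: 0.596
finger_force: 63.5
```

Emit:
arm_command(steps=[[0.5, 0, 0, -15, 0], [0.5, 0, 0, -25, 0], [0.5, 0, 0, -30, 0], [0.5, 0, 0, -30, 0], [0.5, 0, 0, -30, 0], [0.5, 0, 0, -30, 0], [0.5, 0, 0, 0, 0], [0.5, 0, 0, 0, 0], [0.5, 0, 0, 0, 0]])

```text
time_s: 42.7
tool_pos: [0.5077, 0.1205, 0.1883]
orientation: [0.0, 0.033, 0.999, 0.0]
wrist_force: [0.9, -0.4, -2.0]
width: 0.594
finger_force: 63.3
```

```bash
python3 - <<'E'
from h import *
c=L("w10.npz");quad(c,[(320,250),(363,248),(369,335),(328,335)])
w=L("w9.npz")
# where tin a lies now in the bin (plan mm)
g=cv2.imread("pics/w9.png")
for p in[(289,206),(346,206),(339,327),(290,325)]:
    X=plane(w,p,.034+.05);d=X-BC;print("a lid corner bin xy",(d[0]*np.cos(BY)+d[1]*np.sin(BY)).round(4),(-d[0]*np.sin(BY)+d[1]*np.cos(BY)).round(4))
p=binp(20,72,.1);print(p);go([p[0],p[1],.19],BY+np.pi/2)
E
```

```text
c [0.6247 0.1362 0.05  ] len 0.1133 wid 0.0475 yaw L 0.028 yaw W -0.042
a lid corner bin xy -0.0534 0.0207
a lid corner bin xy -0.0017 0.0207
a lid corner bin xy -0.0056 -0.1118
a lid corner bin xy -0.0564 -0.1093
[ 0.50209478 -0.30052087  0.1380542 ]
t 42.7 pos [0.5077 0.1205 0.1883] yaw 3.076 q6 0.3 | shift [ -22.1 -420.4   -1.7] rows 15 per row [ -1.5 -28.   -0.1] | turn 1.417 | shift after turn [-418.9  -42.6   -1.7]
```

Emit:
arm_command(steps=[[0.5, 0, 0, 0, 0.118], [0.5, 0, 0, 0, 0.118], [0.5, 0, 0, 0, 0.118], [0.5, 0, 0, 0, 0.118], [0.5, 0, 0, 0, 0.118], [0.5, 0, 0, 0, 0.118], [0.5, 0, 0, 0, 0.118], [0.5, 0, 0, 0, 0.118], [0.5, 0, 0, 0, 0.118], [0.5, 0, 0, 0, 0.118], [0.5, 0, 0, 0, 0.118], [0.5, 0, 0, 0, 0.119]])

```text
time_s: 43.7
tool_pos: [0.507, 0.1204, 0.1871]
orientation: [-0.001, 0.677, 0.736, -0.001]
wrist_force: [-0.1, -1.4, -2.1]
width: 0.597
finger_force: 63.2
```

```bash
python3 - <<'E'
from h import *
p=binp(30,74,.1);print(p);go([p[0],p[1],.19],BY+np.pi/2)
E
```

```text
[ 0.51188032 -0.29764975  0.1400813 ]
t 43.7 pos [0.507  0.1204 0.1871] yaw 1.653 q6 1.72 | shift [-417.   -29.5   -2.7] rows 14 per row [-29.8  -2.1  -0.2] | turn -0.006 | shift after turn [-416.8  -31.9   -2.7]
```

Emit:
arm_command(steps=[[0.5, -29.8, -2.3, 0, 0], [0.5, -29.8, -2.3, 0, 0], [0.5, -29.8, -2.3, 0, 0], [0.5, -29.8, -2.3, 0, 0], [0.5, -29.8, -2.3, 0, 0], [0.5, -29.8, -2.3, 0, 0], [0.5, -29.8, -2.3, 0, 0], [0.5, -29.8, -2.3, 0, 0], [0.5, -29.8, -2.3, 0, 0], [0.5, -29.8, -2.3, 0, 0], [0.5, -29.8, -2.3, 0, 0], [0.5, -29.8, -2.3, 0, 0]])

```text
time_s: 44.7
tool_pos: [0.5108, -0.2393, 0.1871]
orientation: [-0.001, 0.675, 0.737, -0.0]
wrist_force: [-0.5, 0.4, -2.3]
width: 0.594
finger_force: 63.2
```

Emit:
arm_command(steps=[[0.5, -29.8, -2.3, 0, 0], [0.5, -29.4, -2, 0, 0], [0.5, 0, 0, 0, 0], [0.5, 0, 0, 0, 0], [0.5, 0, 0, 0, 0]])

```text
time_s: 45.12
tool_pos: [0.5121, -0.2969, 0.1873]
orientation: [-0.001, 0.675, 0.737, -0.0]
wrist_force: [0.6, 0.6, -2.1]
width: 0.599
finger_force: 63.1
```

```bash
python3 - <<'E'
from h import *
p=binp(30,74,.0288+.0053);print(p);go(p,BY+np.pi/2)
E
```

```text
[ 0.51188032 -0.29764975  0.0741813 ]
t 45.12 pos [ 0.5121 -0.2969  0.1873] yaw 1.658 q6 0.96 | shift [-9.000e-01 -1.000e-01  1.131e+02] rows 4 per row [-0.2 -0.  28.3] | turn -0.0 | shift after turn [-9.000e-01 -1.000e-01  1.131e+02]
```

Emit:
arm_command(steps=[[0.5, -0.8, 0, 30, 0], [0.5, 0, 0, 30, 0], [0.5, 0, 0, 22, 0], [0.5, 0, 0, 14, 0], [0.5, 0, 0, 8, 0], [0.5, 0, 0, 5, 0], [0.5, 0, 0, 2, 0], [0.5, 0, 0, 0, 0], [0.5, 0, 0, 0, 0]])

```text
time_s: 45.87
tool_pos: [0.5132, -0.2983, 0.0783]
orientation: [0.001, 0.675, 0.738, 0.0]
wrist_force: [0.8, -0.0, -1.4]
width: 0.596
finger_force: 63.2
```

Emit:
arm_command(steps=[[0.5, 0, 0, 2, 0], [0.5, 0, 0, 0, 0], [0.5, 0, 0, 0, 0]])

```text
time_s: 46.12
tool_pos: [0.5135, -0.2986, 0.0765]
orientation: [0.001, 0.675, 0.738, 0.0]
wrist_force: [0.1, 1.5, 4.9]
width: 0.599
finger_force: 62.7
```

Emit:
arm_command(steps=[[0.66, 0, 0, 0, 0], [0.72, 0, 0, 0, 0], [0.82, 0, 0, 0, 0], [0.82, 0, 0, 0, 0], [0.82, 0, 0, 0, 0], [0.82, 0, 0, 0, 0], [0.82, 0, 0, -10, 0], [0.82, 0, 0, -20, 0], [0.82, 0, 0, -30, 0], [0.82, 0, 0, -30, 0], [0.82, 0, 0, -30, 0], [0.82, 0, 0, 0, 0]])

```text
time_s: 47.12
tool_pos: [0.5149, -0.2995, 0.2021]
orientation: [0.004, 0.675, 0.737, 0.001]
wrist_force: [1.4, -0.7, 1.4]
width: 0.815
finger_force: 0.0
```

```bash
python3 - <<'E'
from h import *
im,c,o=shot("wrist");cv2.imwrite("pics/w11.png",im)
l=labs({k:G0[k] for k in "bd"});go([.62,-.122,.2],np.pi-.2)
E
```

```text
b [0.6322 0.1357 0.0509] 0.0004
d [ 0.6412 -0.1243  0.0507] 0.0004
t 47.27 pos [ 0.5129 -0.2984  0.1957] yaw 1.659 q6 0.96 | shift [166.3 122.1  -4.3] rows 7 per row [23.8 17.4 -0.6] | turn -1.283 | shift after turn [-69.9 194.1  -4.3]
```

View pics/w11.png

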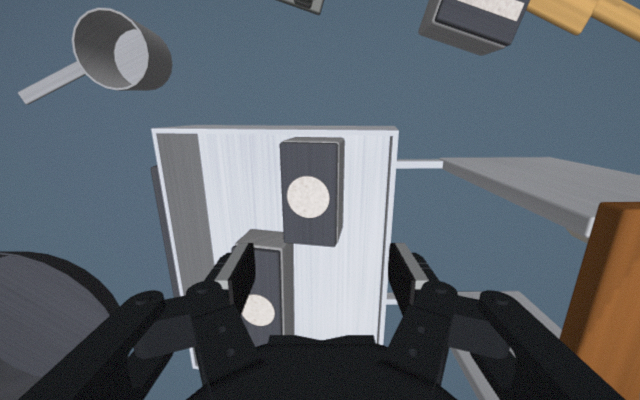

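c and a both lie flat with their lids up in the bin: labels at (308,197) and (258,310). That is my last picture; from here I check by numbers only. Now tin_d.

Emit:
arm_command(steps=[[0.8, 0, 0, 0, -0.117], [0.8, 0, 0, 0, -0.117], [0.8, 0, 0, 0, -0.117], [0.8, 0, 0, 0, -0.117], [0.8, 0, 0, 0, -0.117], [0.8, 0, 0, 0, -0.117], [0.8, 0, 0, 0, -0.117], [0.8, 0, 0, 0, -0.117], [0.8, 0, 0, 0, -0.117], [0.8, 0, 0, 0, -0.117], [0.8, 0, 0, 0, -0.113]])

```text
time_s: 48.18
tool_pos: [0.5122, -0.2979, 0.1941]
orientation: [-0.001, 0.097, 0.995, 0.0]
wrist_force: [0.1, 1.2, 0.4]
width: 0.801
finger_force: 0.0
```

Emit:
arm_command(steps=[[0.8, -10, 27.7, 0, 0], [0.8, -10, 27.7, 0, 0], [0.8, -10, 27.7, 0, 0], [0.8, -10, 27.7, 0, 0], [0.8, -10, 27.7, 0, 0], [0.8, -10, 27.7, 0, 0], [0.8, -10, 27.7, 0, 0], [0.8, 0, 0, 0, 0], [0.8, 0, 0, 0, 0], [0.8, 0, 0, 0, 0]])

```text
time_s: 49.02
tool_pos: [0.6193, -0.1222, 0.1944]
orientation: [-0.001, 0.1, 0.995, -0.0]
wrist_force: [0.5, 0.3, -0.7]
width: 0.799
finger_force: 0.0
```

```bash
cat >> h.py <<'E'
def strip(im,c,X,r=40):
    """world centre, size, yaw of the pale label near X, cast on the lid plane"""
    u=proj(c,X).astype(int);g=im.min(2).copy();m=np.zeros_like(g);cv2.circle(m,tuple(map(int,u)),r,255,-1)
    t=((g>150)&(m>0)).astype(np.uint8);k=max(cv2.findContours(t,0,1)[0],key=cv2.contourArea)[:,0]
    W=np.array([plane(c,p,.05)[:2]*1e3 for p in k],np.float32);(cx,cy),(w,h),a=cv2.minAreaRect(W)
    b=cv2.boxPoints(((cx,cy),(w,h),a));e=b[1]-b[0];f=b[2]-b[1];e=e if np.linalg.norm(e)>np.linalg.norm(f) else f
    y=np.arctan2(e[1],e[0]);y=(y+np.pi/2)%np.pi-np.pi/2
    print("label",round(cx/1e3,4),round(cy/1e3,4),"size",round(max(w,h),1),round(min(w,h),1),"yaw",round(y,3));return cx/1e3,cy/1e3,y
E
python3 - <<'E'
from h import *
im,c,o=shot("wrist");cv2.imwrite("pics/w12.png",im)
x,y,a=strip(im,c,[.641,-.1244,.05]);go([x,y,.031],np.pi+a)
w=L("w7.npz");print("paddle corners",plane(w,(268,248),.009).round(3),plane(w,(313,258),.009).round(3))
E
```

```text
label 0.6409 -0.1237 size 62.7 14.8 yaw -0.205
t 49.07 pos [ 0.6192 -0.1226  0.1947] yaw 2.941 q6 0.0 | shift [-21.7   3.3 163.7] rows 6 per row [-3.6  0.6 27.3] | turn 0.005 | shift after turn [-21.7   3.4 163.7]
paddle corners [ 0.678 -0.101  0.009] [ 0.697 -0.048  0.009]
```

The label measures 62.7 x 14.8 at lid height, yaw -0.205. Grip d.

Emit:
arm_command(steps=[[0.8, -21.7, 3.3, 20, 0], [0.8, 0, 0, 30, 0], [0.8, 0, 0, 30, 0], [0.8, 0, 0, 30, 0], [0.8, 0, 0, 25, 0], [0.8, 0, 0, 18, 0], [0.8, 0, 0, 11, 0], [0.8, 0, 0, 0, 0], [0.8, 0, 0, 0, 0]])

```text
time_s: 49.82
tool_pos: [0.6415, -0.1238, 0.0318]
orientation: [-0.0, 0.1, 0.995, -0.0]
wrist_force: [0.0, 0.8, 0.3]
width: 0.8
finger_force: 0.0
```

Emit:
arm_command(steps=[[0.5, 0, 0, 0, 0], [0.5, 0, 0, 0, 0], [0.5, 0, 0, 0, 0], [0.5, 0, 0, 0, 0], [0.5, 0, 0, 0, 0], [0.5, 0, 0, 0, 0], [0.5, 0, 0, 0, 0], [0.5, 0, 0, 0, 0]])

```text
time_s: 50.48
tool_pos: [0.6428, -0.1235, 0.0333]
orientation: [0.001, 0.1, 0.995, -0.0]
wrist_force: [-1.7, -1.4, 7.1]
width: 0.595
finger_force: 63.7
```

Emit:
arm_command(steps=[[0.5, 0, 0, -15, 0], [0.5, 0, 0, -25, 0], [0.5, 0, 0, -30, 0], [0.5, 0, 0, -30, 0], [0.5, 0, 0, -30, 0], [0.5, 0, 0, -20, 0], [0.5, 0, 0, 0, 0], [0.5, 0, 0, 0, 0], [0.5, 0, 0, 0, 0]])

```text
time_s: 51.23
tool_pos: [0.6415, -0.1231, 0.1809]
orientation: [-0.0, 0.1, 0.995, 0.0]
wrist_force: [0.1, -1.4, -3.2]
width: 0.594
finger_force: 63.1
```

```bash
cat >> h.py <<'E'
TC=np.array([.523,.3735,.005]);TY=-.035
def trayp(x,y,h):
    c,s=np.cos(TY),np.sin(TY);return TC+[(c*x-s*y)/1e3,(s*x+c*y)/1e3,h]
E
python3 - <<'E'
from h import *
p=trayp(-10,45,.18);print(p,np.hypot(*p[:2]));go(p,np.pi+TY)
E
```

```text
[0.5145808  0.41882237 0.185     ] 0.6634799012030069
t 51.23 pos [ 0.6415 -0.1231  0.1809] yaw 2.942 q6 0.01 | shift [231.9 506.   -4. ] rows 19 per row [12.2 26.6 -0.2] | turn -0.165 | shift after turn [145.8 537.2  -4. ]
```

Emit:
arm_command(steps=[[0.5, 0, 0, 0, -0.083], [0.5, 0, 0, 0, -0.082], [0.5, 7.7, 28.3, 0, 0], [0.5, 7.7, 28.3, 0, 0], [0.5, 7.7, 28.3, 0, 0], [0.5, 7.7, 28.3, 0, 0], [0.5, 7.7, 28.3, 0, 0], [0.5, 7.7, 28.3, 0, 0], [0.5, 7.7, 28.3, 0, 0], [0.5, 7.7, 28.3, 0, 0], [0.5, 7.7, 28.3, 0, 0], [0.5, 7.7, 28.3, 0, 0]])

```text
time_s: 52.23
tool_pos: [0.5734, 0.1635, 0.1801]
orientation: [-0.001, 0.017, 1.0, -0.0]
wrist_force: [0.7, 0.6, -2.4]
width: 0.598
finger_force: 63.1
```

Emit:
arm_command(steps=[[0.5, 7.7, 28.3, 0, 0], [0.5, 7.7, 28.3, 0, 0], [0.5, 7.7, 28.3, 0, 0], [0.5, 7.7, 28.3, 0, 0], [0.5, 7.7, 28.3, 0, 0], [0.5, 7.7, 28.3, 0, 0], [0.5, 7.7, 28.3, 0, 0], [0.5, 7.7, 28.3, 0, 0], [0.5, 7.5, 28, 0, 0], [0.5, 0, 0, 0, 0], [0.5, 0, 0, 0, 0], [0.5, 0, 0, 0, 0]])

```text
time_s: 53.23
tool_pos: [0.514, 0.4184, 0.1803]
orientation: [-0.001, 0.017, 1.0, -0.001]
wrist_force: [0.6, 0.7, -2.3]
width: 0.593
finger_force: 63.3
```

```bash
python3 - <<'E'
from h import *
im,c,o=shot("wrist");cv2.imwrite("pics/w13.png",im);np.savez("w13.npz",c0=c[0],c1=c[1],c2=c[2])
go(trayp(-10,45,.0323),np.pi+TY)
# tray outer outline by colour, cast on the rim plane
h=cv2.cvtColor(im,cv2.COLOR_BGR2HSV);k=((h[...,0]<28)&(h[...,1]>80)&(h[...,2]>60)).astype(np.uint8)
k=cv2.morphologyEx(k,cv2.MORPH_CLOSE,np.ones((9,9)));n=max(cv2.findContours(k,0,1)[0],key=cv2.contourArea)
print(cv2.boundingRect(n));a=cv2.approxPolyDP(n,6,True)[:,0]
loc=lambda X:[((X-TC)[0]*np.cos(TY)+(X-TC)[1]*np.sin(TY)).round(4),(-(X-TC)[0]*np.sin(TY)+(X-TC)[1]*np.cos(TY)).round(4)]
for p in a:print(p,"tray xy at rim",loc(plane(c,p,.045)),"at floor",loc(plane(c,p,.005)))
print([proj(c,trayp(x,y,.04)).round() for x,y in((-105,-135),(-105,135),(105,-135),(105,135))])
E
```

```text
t 53.28 pos [0.5143 0.418  0.1806] yaw 3.106 q6 0.72 | shift [ -0.4   0.9 143.3] rows 5 per row [-0.1  0.2 28.7] | turn -0.0 | shift after turn [ -0.4   0.9 143.3]
(117, 86, 311, 210)
[117  86] tray xy at rim [np.float64(-0.1058), np.float64(-0.13)] at floor [np.float64(-0.1091), np.float64(-0.1566)]
[154 294] tray xy at rim [np.float64(0.101), np.float64(-0.1328)] at floor [np.float64(0.1291), np.float64(-0.1599)]
[181 282] tray xy at rim [np.float64(0.0864), np.float64(-0.102)] at floor [np.float64(0.1123), np.float64(-0.1244)]
[210 289] tray xy at rim [np.float64(0.0948), np.float64(-0.0725)] at floor [np.float64(0.122), np.float64(-0.0904)]
[264 238] tray xy at rim [np.float64(0.0361), np.float64(-0.012)] at floor [np.float64(0.0543), np.float64(-0.0208)]
[263 201] tray xy at rim [np.float64(-0.0026), np.float64(-0.0108)] at floor [np.float64(0.0098), np.float64(-0.0193)]
[280 177] tray xy at rim [np.float64(-0.0261), np.float64(0.0065)] at floor [np.float64(-0.0173), np.float64(0.0006)]
[365 178] tray xy at rim [np.float64(-0.0252), np.float64(0.0862)] at floor [np.float64(-0.0163), np.float64(0.0924)]
[381 207] tray xy at rim [np.float64(0.0034), np.float64(0.1029)] at floor [np.float64(0.0167), np.float64(0.1116)]
[379 238] tray xy at rim [np.float64(0.036), np.float64(0.1028)] at floor [np.float64(0.0543), np.float64(0.1116)]
[407 265] tray xy at rim [np.float64(0.0663), np.float64(0.1334)] at floor [np.float64(0.0891), np.float64(0.1468)]
[426  91] tray xy at rim [np.float64(-0.1017), np.float64(0.1353)] at floor [np.float64(-0.1045), np.float64(0.149)]
[array([111.,  87.]), array([426.,  87.]), array([153., 297.]), array([405., 297.])]
```

The tray outline fits the rim model within 4 mm from this second view. Lowering d.

Emit:
arm_command(steps=[[0.5, 0, 0.9, 30, 0], [0.5, 0, 0, 30, 0], [0.5, 0, 0, 30, 0], [0.5, 0, 0, 25, 0], [0.5, 0, 0, 14, 0], [0.5, 0, 0, 7, 0], [0.5, 0, 0, 3, 0], [0.5, 0, 0, 0, 0], [0.5, 0, 0, 0, 0]])

```text
time_s: 54.03
tool_pos: [0.5151, 0.42, 0.0436]
orientation: [0.001, 0.018, 1.0, 0.0]
wrist_force: [-0.1, -0.8, -1.9]
width: 0.597
finger_force: 63.3
```

Emit:
arm_command(steps=[[0.5, 0, 0, 2, 0], [0.5, 0, 0, 0, 0], [0.5, 0, 0, 0, 0]])

```text
time_s: 54.28
tool_pos: [0.5147, 0.4201, 0.041]
orientation: [0.0, 0.017, 1.0, 0.0]
wrist_force: [-0.0, -0.3, -2.5]
width: 0.598
finger_force: 63.3
```

Emit:
arm_command(steps=[[0.5, 0, 0, 2, 0], [0.5, 0, 0, 0, 0], [0.5, 0, 0, 0, 0]])

```text
time_s: 54.53
tool_pos: [0.5144, 0.4199, 0.0384]
orientation: [0.0, 0.017, 1.0, -0.0]
wrist_force: [-1.1, -0.1, -1.3]
width: 0.593
finger_force: 63.3
```

Emit:
arm_command(steps=[[0.5, 0, 0, 1, 0], [0.5, 0, 0, 0, 0], [0.5, 0, 0, 0, 0]])

```text
time_s: 54.78
tool_pos: [0.5145, 0.42, 0.0383]
orientation: [0.0, 0.017, 1.0, 0.0]
wrist_force: [-4.5, -3.1, 11.2]
width: 0.596
finger_force: 64.7
```

Contact. Release, rise, and go to tin_b.

Emit:
arm_command(steps=[[0.66, 0, 0, 0, 0], [0.72, 0, 0, 0, 0], [0.8, 0, 0, 0, 0], [0.8, 0, 0, 0, 0], [0.8, 0, 0, 0, 0], [0.8, 0, 0, -10, 0], [0.8, 0, 0, -20, 0], [0.8, 0, 0, -30, 0], [0.8, 0, 0, -30, 0], [0.8, 0, 0, -30, 0], [0.8, 0, 0, -30, 0], [0.8, 0, 0, 0, 0]])

```text
time_s: 55.78
tool_pos: [0.5161, 0.4212, 0.1946]
orientation: [0.003, 0.017, 1.0, 0.003]
wrist_force: [0.9, 0.7, 0.1]
width: 0.799
finger_force: 0.0
```

```bash
python3 - <<'E'
from h import *
im,c,o=shot("wrist");c2=(c[0],c[1],c[2]-[0,0,.005]);cv2.imwrite("pics/w14.png",im)
print("d in tray (z taken 5 mm lower frame)");strip(im,c2,trayp(-10,45,.045))
labs(dict(b=G0["b"],d=trayp(-10,45,.05)))
go([.615,.134,.195],np.pi)
E
```

```text
d in tray (z taken 5 mm lower frame)
label 0.5133 0.4207 size 61.7 13.9 yaw -0.036
b [0.6324 0.1357 0.0512] 0.0004
d [0.5206 0.4095 0.0648] 0.007
t 55.93 pos [0.5145 0.4199 0.1877] yaw 3.107 q6 0.72 | shift [-110.4 -282.2   -7.4] rows 11 per row [-10.  -25.7  -0.7] | turn -0.035 | shift after turn [-100.5 -285.9   -7.4]
```

Emit:
arm_command(steps=[[0.8, 0, 0, -10, -0.035], [0.8, -10, -28.6, 0, 0], [0.8, -10, -28.6, 0, 0], [0.8, -10, -28.6, 0, 0], [0.8, -10, -28.6, 0, 0], [0.8, -10, -28.6, 0, 0], [0.8, -10, -28.6, 0, 0], [0.8, -10, -28.6, 0, 0], [0.8, -10, -28.6, 0, 0], [0.8, -10, -28.6, 0, 0], [0.8, -10, -28.5, 0, 0], [0.8, 0, 0, 0, 0]])

```text
time_s: 56.93
tool_pos: [0.6151, 0.1292, 0.196]
orientation: [-0.001, 0.002, 1.0, -0.001]
wrist_force: [0.1, -0.9, 0.6]
width: 0.805
finger_force: 0.0
```

Emit:
arm_command(steps=[[0.8, 0, 0, 0, 0], [0.8, 0, 0, 0, 0], [0.8, 0, 0, 0, 0]])

```text
time_s: 57.18
tool_pos: [0.6139, 0.1348, 0.1969]
orientation: [-0.001, -0.001, 1.0, -0.0]
wrist_force: [0.0, -0.8, 0.9]
width: 0.8
finger_force: 0.0
```

```bash
python3 - <<'E'
from h import *
im,c,o=shot("wrist");x,y,a=strip(im,c,[.632,.1358,.05]);go([x,y,.029],np.pi+a)
labs(dict(d=trayp(-10,45,.05)))
E
```

```text
label 0.6317 0.1362 size 62.0 15.0 yaw 0.037
t 57.23 pos [0.614 0.135 0.197] yaw -3.14 q6 0.21 | shift [-17.8   1.2 168. ] rows 6 per row [-3.   0.2 28. ] | turn -0.035 | shift after turn [-17.9   0.6 168. ]
d [0.5135 0.4205 0.0562] 0.0006
```

Emit:
arm_command(steps=[[0.8, 0, 0, 0, -0.035], [0.8, -17.9, 0.6, 20, 0], [0.8, 0, 0, 30, 0], [0.8, 0, 0, 30, 0], [0.8, 0, 0, 30, 0], [0.8, 0, 0, 28, 0], [0.8, 0, 0, 18, 0], [0.8, 0, 0, 12, 0], [0.8, 0, 0, 0, 0], [0.8, 0, 0, 0, 0]])

```text
time_s: 58.17
tool_pos: [0.6319, 0.1357, 0.0293]
orientation: [-0.0, -0.018, 1.0, -0.0]
wrist_force: [0.5, -0.5, 0.5]
width: 0.799
finger_force: 0.0
```

Emit:
arm_command(steps=[[0.5, 0, 0, 0, 0], [0.5, 0, 0, 0, 0], [0.5, 0, 0, 0, 0], [0.5, 0, 0, 0, 0], [0.5, 0, 0, 0, 0], [0.5, 0, 0, 0, 0], [0.5, 0, 0, 0, 0], [0.5, 0, 0, 0, 0]])

```text
time_s: 58.83
tool_pos: [0.6332, 0.1356, 0.031]
orientation: [0.001, -0.018, 1.0, 0.0]
wrist_force: [-0.8, 2.1, 7.3]
width: 0.597
finger_force: 64.3
```

Emit:
arm_command(steps=[[0.5, 0, 0, -15, 0], [0.5, 0, 0, -25, 0], [0.5, 0, 0, -30, 0], [0.5, 0, 0, -30, 0], [0.5, 0, 0, -30, 0], [0.5, 0, 0, -20, 0], [0.5, 0, 0, 0, 0], [0.5, 0, 0, 0, 0], [0.5, 0, 0, 0, 0]])

```text
time_s: 59.58
tool_pos: [0.632, 0.1352, 0.1785]
orientation: [-0.001, -0.018, 1.0, -0.0]
wrist_force: [0.1, 0.6, -3.1]
width: 0.597
finger_force: 63.7
```

```bash
python3 - <<'E'
from h import *
p=trayp(0,-55,.175);print(p);go(p,np.pi+TY)
E
```

```text
[0.52107539 0.31853368 0.18      ]
t 59.58 pos [0.632  0.1352 0.1785] yaw -3.106 q6 0.18 | shift [104.4 187.1  -1.4] rows 8 per row [13.  23.4 -0.2] | turn 0.07 | shift after turn [117.2 179.3  -1.4]
```

Emit:
arm_command(steps=[[0.5, 0, 0, 0, 0.07], [0.5, 14.6, 22.4, 0, 0], [0.5, 14.6, 22.4, 0, 0], [0.5, 14.6, 22.4, 0, 0], [0.5, 14.6, 22.4, 0, 0], [0.5, 14.6, 22.4, 0, 0], [0.5, 14.6, 22.4, 0, 0], [0.5, 14.6, 22.4, 0, 0], [0.5, 14.6, 22.4, 0, 0], [0.5, 0, 0, 0, 0], [0.5, 0, 0, 0, 0], [0.5, 0, 0, 0, 0]])

```text
time_s: 60.58
tool_pos: [0.5215, 0.318, 0.1783]
orientation: [-0.001, 0.017, 1.0, -0.001]
wrist_force: [0.2, -1.1, -2.9]
width: 0.596
finger_force: 63.7
```

```bash
python3 - <<'E'
from h import *
p=trayp(0,-55,.030);print(p);go(p,np.pi+TY)
E
```

```text
[0.52107539 0.31853368 0.035     ]
t 60.58 pos [0.5215 0.318  0.1783] yaw 3.107 q6 0.58 | shift [  0.2   0.7 143.3] rows 5 per row [ 0.   0.1 28.7] | turn 0.0 | shift after turn [  0.2   0.7 143.3]
```

Emit:
arm_command(steps=[[0.5, 0, 0, 30, 0], [0.5, 0, 0, 30, 0], [0.5, 0, 0, 30, 0], [0.5, 0, 0, 25, 0], [0.5, 0, 0, 13, 0], [0.5, 0, 0, 8, 0], [0.5, 0, 0, 3, 0], [0.5, 0, 0, 0, 0], [0.5, 0, 0, 0, 0]])

```text
time_s: 61.33
tool_pos: [0.5225, 0.3184, 0.0413]
orientation: [0.0, 0.018, 1.0, 0.0]
wrist_force: [0.0, -0.0, -2.5]
width: 0.597
finger_force: 63.6
```

Emit:
arm_command(steps=[[0.5, 0, 0, 2, 0], [0.5, 0, 0, 0, 0], [0.5, 0, 0, 0, 0]])

```text
time_s: 61.58
tool_pos: [0.5221, 0.3186, 0.0389]
orientation: [0.0, 0.017, 1.0, 0.0]
wrist_force: [0.0, 0.5, -3.2]
width: 0.594
finger_force: 63.6
```

Emit:
arm_command(steps=[[0.5, 0, 0, 1, 0], [0.5, 0, 0, 0, 0], [0.5, 0, 0, 0, 0]])

```text
time_s: 61.83
tool_pos: [0.5219, 0.3185, 0.0375]
orientation: [0.0, 0.017, 1.0, 0.0]
wrist_force: [-0.0, 0.7, -3.2]
width: 0.596
finger_force: 63.6
```

Emit:
arm_command(steps=[[0.5, 0, 0, 1, 0], [0.5, 0, 0, 0, 0], [0.5, 0, 0, 0, 0]])

```text
time_s: 62.08
tool_pos: [0.5218, 0.3184, 0.0364]
orientation: [-0.0, 0.017, 1.0, -0.0]
wrist_force: [0.4, 0.5, -2.0]
width: 0.6
finger_force: 63.6
```

Emit:
arm_command(steps=[[0.5, 0, 0, 1, 0], [0.5, 0, 0, 0, 0], [0.5, 0, 0, 0, 0]])

```text
time_s: 62.33
tool_pos: [0.5219, 0.3185, 0.036]
orientation: [0.0, 0.017, 1.0, 0.0]
wrist_force: [-4.4, -1.4, 7.6]
width: 0.594
finger_force: 64.9
```

Emit:
arm_command(steps=[[0.66, 0, 0, 0, 0], [0.72, 0, 0, 0, 0], [0.8, 0, 0, 0, 0], [0.8, 0, 0, 0, 0], [0.8, 0, 0, 0, 0], [0.8, 0, 0, -10, 0], [0.8, 0, 0, -20, 0], [0.8, 0, 0, -30, 0], [0.8, 0, 0, -30, 0], [0.8, 0, 0, -30, 0], [0.8, 0, 0, -30, 0], [0.8, 0, 0, -30, 0]])

```text
time_s: 63.33
tool_pos: [0.5216, 0.3182, 0.2179]
orientation: [0.0, 0.017, 1.0, 0.0]
wrist_force: [0.5, 0.3, -0.2]
width: 0.801
finger_force: 0.0
```

Emit:
arm_command(steps=[[0.8, 30, 0, 0, 0], [0.8, 30, 0, 0, 0], [0.8, 30, 0, 0, 0], [0.8, 30, 0, 0, 0], [0.8, 0, 0, 0, 0], [0.8, 0, 0, 0, 0], [0.8, 0, 0, 0, 0]])

```text
time_s: 63.92
tool_pos: [0.4023, 0.3228, 0.2162]
orientation: [0.001, 0.017, 1.0, 0.0]
wrist_force: [0.1, 0.1, 0.3]
width: 0.799
finger_force: 0.0
```

```bash
python3 - <<'E'
from h import *
import math
n=np.array([-math.sin(.2)*math.cos(BY),-math.sin(.2)*math.sin(BY),math.cos(.2)])
g=dict(d=trayp(-10,45,.05),b=trayp(0,-55,.05),a=binp(-25,-52,0)+.05*n,c=binp(30,74,0)+.05*n)
l=labs(g)
for k in"ac":
    d=l[k]-BC;cx=d[0]*np.cos(BY)+d[1]*np.sin(BY);print(k,"height over bin floor",(n@d).round(4),"slope x",cx.round(4))
# bystanders and scanner: before/after difference in the top and scene views
for nme in("top","scene"):
    f=bot.grab_frame(nme);b=cv2.imread(f"pics/{nme}0.png");df=cv2.absdiff(cv2.GaussianBlur(f,(3,3),0),cv2.GaussianBlur(b,(3,3),0)).max(2)>40
    for o,X in dict(scanner=[.456,-.099,.06],bowl=None,cup=None,paddle=None,stopper=None).items():
        p=proj(cam(nme),X) if X else {"top":dict(bowl=(334,244),cup=(395,265),paddle=(360,130),stopper=(307,130)),"scene":dict(bowl=(292,166),cup=(233,150),paddle=(250,285),stopper=(320,281))}[nme][o]
        x,y=np.int32(p);r=22;print(nme,o,"changed px",int(df[y-r:y+r,x-r:x+r].sum()))
E
```

```text
d [0.5287 0.4103 0.0755] 0.0027
b [0.5215 0.3189 0.0563] 0.0007
a [ 0.4377 -0.44    0.0542] 0.0035
c [ 0.4799 -0.299   0.0948] 0.0011
a height over bin floor 0.0311 slope x -0.0564
c height over bin floor 0.06 slope x -0.002
top scanner changed px 0
top bowl changed px 0
top cup changed px 0
top paddle changed px 5
top stopper changed px 0
scene scanner changed px 0
scene bowl changed px 0
scene cup changed px 0
scene paddle changed px 0
scene stopper changed px 0
```

Scanner and bystanders are unchanged. The bin labels merge with the white floor in that finder, so I'll measure all four tins by their dark lids instead.

```bash
python3 - <<'E'
from h import *
n=np.array([-np.sin(.2)*np.cos(BY),-np.sin(.2)*np.sin(BY),np.cos(.2)])
for nm in("top","scene"):
    im,c,_=shot(nm);g=cv2.cvtColor(im,cv2.COLOR_BGR2HSV)
    for k,X,pl in[("a",binp(-30,-50,0)+.05*n,1),("c",binp(25,74,0)+.05*n,1),("d",trayp(-10,45,.05),0),("b",trayp(0,-55,.05),0)]:
        u=proj(c,X).astype(int);r=34;x0,y0=u-r;w=im[y0:u[1]+r,x0:u[0]+r];h=g[y0:u[1]+r,x0:u[0]+r]
        m=((h[...,2]<100)&(h[...,1]<90)).astype(np.uint8)
        cs=[q for q in cv2.findContours(m,0,1)[0] if cv2.contourArea(q)>60]
        for q in cs:
            R=cv2.minAreaRect(q);P=[]
            for p in cv2.boxPoints(R):
                C,d=ray(c,p+[x0,y0]);N=n if pl else np.array([0,0,1.]);B=(BC+.05*n) if pl else np.array([0,0,.055])
                P.append(C+d*(N@(B-C))/(N@d))
            P=np.array(P);e=sorted([np.linalg.norm(P[1]-P[0]),np.linalg.norm(P[2]-P[1])])
            print(nm,k,"centre",P.mean(0).round(3),"size",np.round(e,3))
print(np.round(bot.get_obs()["time_s"],1))
E
```

```text
top a centre [ 0.459 -0.386  0.079] size [0.043 0.045]
top a centre [ 0.465 -0.472  0.079] size [0.041 0.044]
top c centre [ 0.459 -0.386  0.079] size [0.043 0.045]
top d centre [0.482 0.409 0.055] size [0.119 0.238]
top d centre [0.52  0.322 0.055] size [0.031 0.106]
top b centre [0.468 0.389 0.055] size [0.072 0.176]
top b centre [0.519 0.316 0.055] size [0.045 0.106]
scene a centre [ 0.485 -0.407  0.084] size [0.108 0.181]
scene a centre [ 0.285 -0.508  0.042] size [0.057 0.186]
scene c centre [ 0.489 -0.331  0.086] size [0.107 0.164]
scene d centre [0.531 0.413 0.055] size [0.062 0.097]
scene d centre [0.532 0.327 0.055] size [0.031 0.15 ]
scene b centre [0.532 0.399 0.055] size [0.032 0.098]
scene b centre [0.518 0.312 0.055] size [0.061 0.183]
64.2
```

```bash
python3 - <<'E'
from h import *
go([.42,-.30,.25],np.pi+TY)
E
```

```text
t 64.22 pos [0.4024 0.3225 0.2152] yaw 3.106 q6 0.71 | shift [ -39.6 -621.5  -34.7] rows 21 per row [ -1.9 -29.6  -1.7] | turn -0.0 | shift after turn [ -39.4 -621.5  -34.7]
```

Emit:
arm_command(steps=[[0.8, 0, 0, -30, 0], [0.8, -1.9, -29.6, 0, 0], [0.8, -1.9, -29.6, 0, 0], [0.8, -1.9, -29.6, 0, 0], [0.8, -1.9, -29.6, 0, 0], [0.8, -1.9, -29.6, 0, 0], [0.8, -1.9, -29.6, 0, 0], [0.8, -1.9, -29.6, 0, 0], [0.8, -1.9, -29.6, 0, 0], [0.8, -1.9, -29.6, 0, 0], [0.8, -1.9, -29.6, 0, 0], [0.8, -1.9, -29.6, 0, 0]])

```text
time_s: 65.22
tool_pos: [0.4114, -0.0051, 0.2455]
orientation: [0.0, 0.018, 1.0, -0.0]
wrist_force: [0.8, 0.1, 0.6]
width: 0.8
finger_force: 0.0
```

Emit:
arm_command(steps=[[0.8, -1.9, -29.6, 0, 0], [0.8, -1.9, -29.6, 0, 0], [0.8, -1.9, -29.6, 0, 0], [0.8, -1.9, -29.6, 0, 0], [0.8, -1.9, -29.6, 0, 0], [0.8, -1.9, -29.6, 0, 0], [0.8, -1.9, -29.6, 0, 0], [0.8, -1.9, -29.6, 0, 0], [0.8, 0, 0, 0, 0], [0.8, 0, 0, 0, 0], [0.8, 0, 0, 0, 0]])

```text
time_s: 66.13
tool_pos: [0.4183, -0.2407, 0.2452]
orientation: [-0.0, 0.018, 1.0, 0.0]
wrist_force: [0.7, 0.9, -0.6]
width: 0.802
finger_force: 0.0
```

```bash
python3 - <<'E'
from h import *
n=np.array([-np.sin(.2)*np.cos(BY),-np.sin(.2)*np.sin(BY),np.cos(.2)])
im,c,o=shot("wrist");cv2.imwrite("pics/w15.png",im);h=cv2.cvtColor(im,cv2.COLOR_BGR2HSV)
ux=np.array([np.cos(BY)*np.cos(.2),np.sin(BY)*np.cos(.2),np.sin(.2)]);uy=np.cross(n,ux)
for T in(70,85,100):
  m=cv2.morphologyEx((h[...,2]<T).astype(np.uint8),cv2.MORPH_OPEN,np.ones((3,3)))
  for q in cv2.findContours(m,0,1)[0]:
    if not 400<cv2.contourArea(q)<20000: continue
    R=cv2.minAreaRect(q);P=[]
    for p in cv2.boxPoints(R):
        C,d=ray(c,p);X=C+d*(n@(BC+.05*n-C))/(n@d);P.append([(X-BC)@ux*1e3,(X-BC)@uy*1e3])
    P=np.array(P);e=sorted([np.linalg.norm(P[1]-P[0]),np.linalg.norm(P[2]-P[1])])
    if abs(P.mean(0)).max()<140:print(T,np.round(R[0]),"bin xy",P.mean(0).round(0),"size",np.round(e),"ang",np.arctan2(*(P[1]-P[0])[::-1]).round(2))
t,ct,_=shot("top")
def st(k,X): 
    print(k,end=" ");strip(t,(ct[0],ct[1],ct[2]-[0,0,.005]),X,12)
st("d",trayp(-10,45,.045));st("b",trayp(0,-55,.045));labs(dict(d=trayp(-10,45,.05),b=trayp(0,-55,.05)))
print(o["time_s"])
E
```

```text
d label 0.5137 0.4218 size 61.9 17.1 yaw -0.008
b label 0.5211 0.319 size 61.9 17.1 yaw -0.014
d [0.5134 0.4205 0.0561] 0.0006
b [0.5216 0.3189 0.0562] 0.0007
66.1333
```

```bash
python3 - <<'E'
from h import *
n=np.array([-np.sin(.2)*np.cos(BY),-np.sin(.2)*np.sin(BY),np.cos(.2)])
im=cv2.imread("pics/w15.png");o=bot.get_obs();c=cam("wrist",o)
ux=np.array([np.cos(BY)*np.cos(.2),np.sin(BY)*np.cos(.2),np.sin(.2)]);uy=np.cross(n,ux)
g=cv2.cvtColor(im,cv2.COLOR_BGR2GRAY)
for z in(.05,):
  for y in range(130,-131,-10):
    row=[]
    for x in range(-95,96,10):
        u=np.round(proj(c,BC+ux*x/1e3+uy*y/1e3+n*z)).astype(int)
        row.append(f"{g[u[1],u[0]]:4d}" if 0<=u[0]<640 and 0<=u[1]<400 else "   .")
    print(f"{y:5d}","".join(row))
E
```

```text
130  228 230 231 232 232 229 229 230 227 224 228 226 226 225 225 227 227 227 209 205
  120  230 224 230 224 225 225 227 226 226 227 134  93  92  89  88 118 230 227 107 108
  110  228 225 231 225 225 223 227 226 228 228 132  97  93  89  92 122 227 226 106 107
  100  204 224 232 226 228 222 228 225 225 226 131  93  92  93  94 122 227 227 108 104
   90  200 227 231 224 228 220 228 228 225 228 128  94 229 229 122 121 226 226 109 108
   80  188 228 232 226 227 220 229 227 226 225 131 231 234 233 233  89 228 227 108 105
   70  228 227 234 223 228 221 226 229 227 225 133 230 228 231 235  91 229 229 110 106
   60  229 228 228 227 226 222 227 229 227 226 129  74 227 234 122  91 229 229 109 105
   50  205 229 230 227 228 222 226 230 228 226 103  29  28  24  25  26 231 231 112 106
   40  197 228 231 224 225 221 225 228 226 225 129  94  89  25  28  23  26  50 109 109
   30  187 230 229 227 228 114 116 117 119 124 231  32  95  96  32  31  31  22  23  16
   20  174 230 227 226 229  84 122 116  96 142 229 227  40  95 195 139  23  24  30  25
   10  166 231 228 226 228  91  92  91  92  97 227 225 230
[... 546 characters left out ...]
  47
  -60  163 227 229 222 226  96 229 231 235  90 229 230 231 231 233  32  31  34  57  49
  -70  151 225 227 222 226  94  93 164  92  92 228 228 230 231 231  18  25  23  29  49
  -80  144 222 228 222 227  95  93  92  86  93 227 228 229 230 232  28  25  14  33  30
  -90  182 222 219 224 226  95  93  90  89  90 230 204 218 232 204 106  25  24  20  33
 -100  148 144 144 149 143  95  91  90  92  92 141 142 147 145 143 142  19  25  30  22
 -110  144 144 148 145 145  89  94  94  96  93 141 143 141 142 139 139 142  21  28  26
 -120  141 141 143 141 138 140 144 141 143 145 144 145 144 146 143 142 143 114  30  17
 -130  146 144 143 143 146 140 140 141 143 142 138 147 143 138 141 136 136 139  25  20
```

In the rectified bin plane both lids lie flat at the right size: a at x -50..0, y -117..25, and c at x 7..58, y 28..124. b and d lie flat in the tray, and the gripper is clear.

```bash
python3 -c "
from rig import bot
print(bot.hand_in())"
```

```text
the job is handed in; nothing more can be done
None
```

I scanned all four tins from longest to shortest and put the scanner back in its cradle. Tins a and c now lie flat in the bin and b and d flat in the tray, the bystanders did not move, and I handed the job in at about 66 s; it gave no verdict.

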